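# Tip the hazelnuts into the middle of the nut dish

## Robot

A 7-joint arm with a two-finger parallel gripper is mounted at the origin on a cart in front of the work surface, level with it; the furniture and walls round the work are solid. World frame = base frame: x ahead of the robot, y to its left, z up, the work surface at z = 0. Lengths are in m, angles in rad, forces in N, time in s.
With the tool pointing down it reaches from about 0.425 to 1.025 m from the base axis. Payload 9.4 kg.
Tool frame: the origin (TCP) lies midway between the tips of the shut fingers; the grasp point (between the pads) lies 19 mm behind it (bot.grasp_offset is the distance from the TCP to the grasp point, in m); x points along the fingers, z is the direction in which the jaws open and shut, and the axes are right-handed (so a half turn about x gives the same grasp; the last joint's range is limited). The gripper opens to 85 mm and grips with 20 to 120 N. Pads are 22 mm wide; open, the fingers measure 114 mm over their backs; the gripper's body (76 mm by 85 mm) begins 54 mm behind the grasp point. The pads swing forward as they close: fully open they stand 13 mm farther back than shut.
Start: joints at [-1.199, 0.599, -0.003, 1.599, 0.002, 0.943, -0.08], TCP at [0.315, 0.653, 0.231] pointing down, gripper open.
Joint ranges: [-2.57, 2.57], [-0.35, 1.97], [-1.29, 1.29], [0.11, 2.56], [-1.05, 4.19], [0.11, 1.86], [-2.63, 2.63]. Speed limits (rad/s): [2.22, 2.22, 3.01, 3.01, 3.14, 3.14, 3.14].

## Interface

Orientations are given as a rotation vector (axis times angle).
In Python, from station import bot, read_camera, camera_info gives the robot as it stands.
- The arm moves only by the tool drive_tool, never from a script. Its arguments are lists of equal length, an entry for each row: "slide": the shift along the tool's x, y, z in m, a list of three; "delta_rot": the turn, a rotation vector about the tool's x, y, z in rad, a list of three. In form: {"slide": [[dx, dy, dz], ...], "delta_rot": [[wx, wy, wz], ...]}. A call has 1 to 20 rows; each row shifts and turns the commanded pose from where the row before left it, along the tool's axes as they then stand; what a row does not reach is not made up. A row lasts 1/8 s, in which the tool goes at most 62.5 mm and 10.7 degrees, less where a joint would pass 70% of its speed; a pose out of reach is approached as far as the arm can. A call with a gripper value outside its range is refused whole. "gripper" is the gripper command: -1 is shut, 1 is fully open, values between are in proportion, set as the call begins (left out, the last holds). The fingers move at their own pace and stop on an object; "force" is the grip in N (left out, the last holds). Time passes only in rows, so rows that do not move let the fingers close. It gives the time, the measured TCP pose, the force and the opening at its end, in the units of the state.
- bot.get_obs(): the state, without advancing time (a new reading comes with each control period).
- read_camera(name): name is "scene" or "side" or "wrist"; returns the picture (480x640x3 uint8, red, green, blue); there is no depth.
- camera_info(name): a dict with "fx", "fy", "cx", "cy" (pixels), "R" (3x3) and "t" (3): a world point X has camera coordinates R X + t. Camera axes: x right, y down, z forward; pixel columns grow to the right and rows downward; lengths in m; the calibration is good to about 2 mm. A picture is of the moment at which its call begins: read the wrist's pose just before it. camera_info takes no time and is no camera call; for the wrist camera it gives the pose at the moment of the call.
- bot.job_done(): hands the job in, once; it reports no verdict.
The state is a dict: "time_s": time; "q": joint angles; "qvel": joint speeds; "tau": joint torques, N m; "eef_pos": TCP position; "eef_rot": TCP orientation; "wrist_force": force on the tool from outside, world axes, zero at the start; "ft_torque": the same for the moment, N m; "grip_width": finger opening in m.
Only numpy, scipy, OpenCV 4.12 (cv2) and the standard library are available. Lean on these libraries where they do the work, as an engineer would, in place of code of your own. Each camera call takes 0.05 s, during which the arm holds its last target.

## Task

Pick up the small glass tumbler and tip its three hazelnuts over the raised walls of the nut dish, so that all three end up in the sunken middle well and none in the ring-shaped moat around it, which is for the shells. Then stand the empty tumbler upright with its whole foot on the round cork coaster. Do not shove the dish about, and leave the other things on the worktop where they are.

Things in the scene. Friction and masses are not known exactly. Their poses are not given: they have to be found in the camera images.
- cup_mid (a point): handleless teal glass tumbler, loose, 0.15 kg, upright on the worktop with the nuts in one layer on its floor; the point is on its axis, half-way up (33 mm above its underside); z runs from foot to mouth. 66 mm high, outer diameter 67 mm at the rim, 52 mm at the foot; wall 4 to 5 mm. Gripped lightly or near the rim it swings between the pads; across its middle with about 24 N it stays put.
- cup_rim (a point): centre of the tumbler's mouth, in the plane of the rim, 33 mm above cup_mid along the tumbler's axis. Nuts roll out only when the tumbler is tilted by about 80 degrees or more; the last ones may need about 100
- well (a point): centre of the floor of the middle well of the white ceramic nut dish (loose, 0.8 kg, round, z up); the well floor is 6 mm above the worktop. The well is round, 80 mm inside diameter; its upright wall is 5 mm thick and its top is 39 mm above this point. Around it runs a moat for shells, 20 to 34 mm wide, with its floor level with the well's. The dish's outer wall flares to 168 mm diameter at its rim, 49 mm above this point.
- coaster_top (a point): centre of the upper face of a round cork coaster, 110 mm in diameter and 6 mm thick, fixed flat on the worktop; z up. Around the work: a wall to the right at about y = -0.6, wall cabinets overhead from about x = 0.6 at z = 0.5 upward, equipment along the back beyond x = 0.7, a mug at each end of the worktop
- nut0_mid (a point): hazelnut in its shell, nearly round, about 20 mm in diameter, 10 g; the point is its centre. It starts in the tumbler, and its axes mean nothing to the task
- nut1_mid (a point): hazelnut in its shell, nearly round, about 20 mm in diameter, 10 g; the point is its centre. It starts in the tumbler, and its axes mean nothing to the task
- nut2_mid (a point): hazelnut in its shell, nearly round, about 20 mm in diameter, 10 g; the point is its centre. It starts in the tumbler, and its axes mean nothing to the task
- tape_roll: bystander: roll of tape lying flat, 98 mm across, 25 mm high; origin in the middle of its underside
- drops_bottle: bystander: little brown bottle with a white cap, 32 mm across, 63 mm high; origin in the middle of its underside
- tealight: bystander: tealight, 38 mm across, 15 mm high; origin in the middle of its underside
Things that resemble listed ones, but are neither listed nor needed, are in the scene too. Of the things like the part that bears coaster_top, leave any that is pink; of the rest the larger one is meant.

How it is judged:
By the outcome, as a careful person would: the job done as asked, in the order asked, and still so for the second after the job is handed in, with the robot touching nothing.
It also fails if it takes over 54 s, if anything falls off the work surface, if the arm or the gripper's body presses on something with over 40 N, if the wrist force passes 120 N, or if a joint passes its speed limit or range.

## Working session

There is one attempt and no reset: what is moved stays moved. The work goes in short steps, Python scripts to look and compute and a tool call to move; the robot and the scene stay as the last step left them, time stands still between calls to the robot, and variables do not carry over. Pictures are saved under pics/ and viewed, and the job is handed in when it is done.

Besides the shell and the picture viewer there is one more tool, called after "Emit:" as name(argument=value, ...) on one line, values as JSON. drive_tool: Moves the arm, as the interface text tells. Its arguments: {"type":"object","properties":{"slide":{"type":"array"},"delta_rot":{"type":"array"},"gripper":{"type":"number"},"force":{"type":"number"}},"required":["slide","delta_rot"]}

```bash
ls; mkdir -p pics; python3 - <<'E'
from station import bot, read_camera, camera_info
import cv2
print(bot.get_obs())
for n in ("scene","side","wrist"):
    i=camera_info(n);print(n,i)
    cv2.imwrite(f"pics/{n}0.png",read_camera(n)[:,:,::-1])
print(bot.grasp_offset)
E
```

```text
pics
{'time_s': 0.0, 'q': array([-1.19873848,  0.60016391, -0.00256531,  1.60017779,  0.00180665,
        0.94287922, -0.07983988]), 'qvel': array([-6.01675462e-04, -2.41574334e-03,  1.65734404e-03,  1.94223014e-03,
       -1.43765822e-04,  5.70020113e-05, -8.23968003e-05]), 'tau': array([ 2.94710389e-04, -7.76447296e+01,  1.56520016e+00, -2.58007228e+01,
        1.23865058e-02,  8.98408616e-03,  6.81007933e-06]), 'eef_pos': array([0.31432953, 0.65276576, 0.23037151]), 'eef_rot': array([-0.8736177 ,  1.39001062,  0.87200784]), 'wrist_force': array([-0.35405131, -0.61758172,  0.22603446]), 'ft_torque': array([0.00808034, 0.04298967, 0.01947663]), 'grip_width': 0.08536863064321347}
scene {'fx': 539.3517732613448, 'fy': 539.3517732613448, 'cx': 316.9146479414103, 'cy': 241.15379258611569, 'R': array([[-0.14774531, -0.98894144, -0.01289003],
       [-0.72858257,  0.11764356, -0.67477954],
       [ 0.66883388, -0.09030406, -0.73790678]]), 't': array([0.07291697, 0.41437305, 0.93275066])}
side {'fx': 500.5236900482089, 'fy': 500.5236900482089, 'cx': 316.7236124675307, 'cy': 235.2156114926443, 'R': array([[ 0.45903144, -0.88841653, -0.00249163],
       [-0.79369061, -0.40882462, -0.45046381],
       [ 0.39918085,  0.20875464, -0.89279121]]), 't': array([-0.2596281 ,  0.43578072,  0.80763962])}
wrist {'fx': 347.35471645205524, 'fy': 347.35471645205524, 'cx': 320.0140631728929, 'cy': 243.19987147125843, 'R': array([[ 0.43221701,  0.90176746, -0.00197302],
       [ 0.85809041, -0.41060795,  0.30835363],
       [ 0.27725314, -0.13496871, -0.95126975]]), 't': array([-0.72422794, -0.04171468,  0.38001436])}
0.0187
```

View pics/scene0.png

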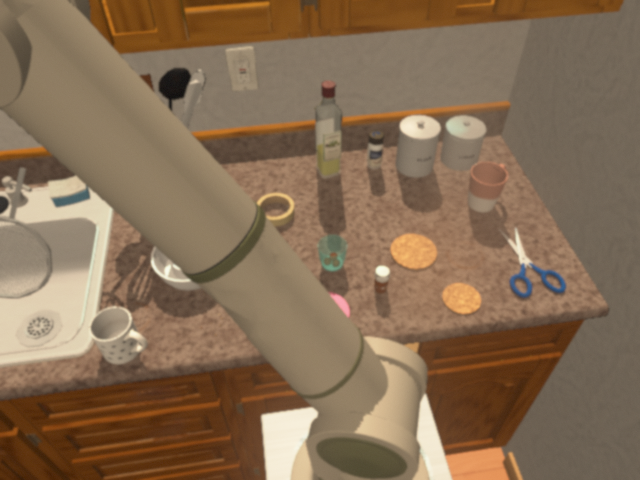

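View pics/side0.png

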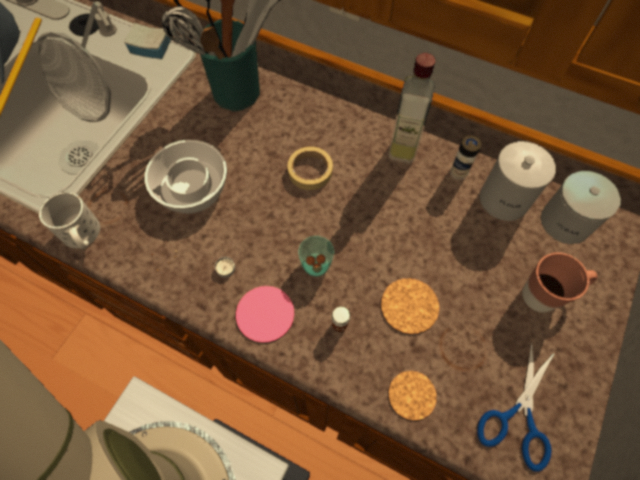

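View pics/wrist0.png

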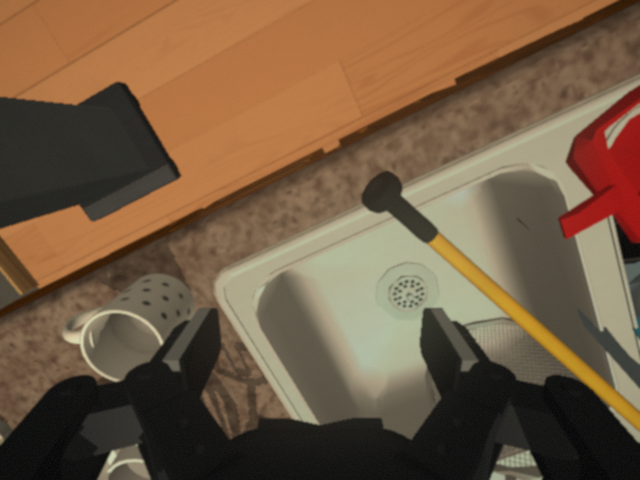

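Side view: the dish is at about (187,178), the tumbler at (317,257), the large cork coaster at (410,306), the bottle at (341,317), the tealight at (225,268) and the tape at (310,168). The pink coaster and the small cork one are decoys. Next I measure.

```bash
cat > h.py <<'E'
import numpy as np, cv2
from station import bot, read_camera, camera_info
from scipy.optimize import least_squares
def ray(ci,u,v):
    d=ci['R'].T@np.array([(u-ci['cx'])/ci['fx'],(v-ci['cy'])/ci['fy'],1.]); return -ci['R'].T@ci['t'],d
def onz(ci,pts,z):
    out=[]
    for u,v in np.atleast_2d(pts):
        o,d=ray(ci,u,v); out.append(o+d*(z-o[2])/d[2])
    return np.array(out)
def proj(ci,X):
    c=ci['R']@np.asarray(X)+ci['t']; return ci['fx']*c[0]/c[2]+ci['cx'],ci['fy']*c[1]/c[2]+ci['cy']
def circ(P):
    A=np.c_[2*P[:,:2],np.ones(len(P))]; s=np.linalg.lstsq(A,(P[:,:2]**2).sum(1),rcond=None)[0]
    return s[0],s[1],np.sqrt(s[2]+s[0]**2+s[1]**2)
def biggest(m,box):
    k=np.zeros_like(m); x0,y0,x1,y1=box; k[y0:y1,x0:x1]=m[y0:y1,x0:x1]
    c,_=cv2.findContours(k,cv2.RETR_EXTERNAL,cv2.CHAIN_APPROX_NONE)
    return max(c,key=cv2.contourArea)[:,0,:].astype(float)
E
python3 - <<'E'
from h import *
for n,boxes in (("side",dict(coaster=(370,270,450,340),small=(380,365,445,425),pink=(225,280,300,350),dish=(135,135,240,220),cup=(290,230,345,285))),("scene",dict(coaster=(380,225,445,275),cup=(310,230,355,280)))):
    im=cv2.imread(f"pics/{n}0.png"); hsv=cv2.cvtColor(im,cv2.COLOR_BGR2HSV); ci=camera_info(n)
    H,S,V=[hsv[:,:,i].astype(int) for i in range(3)]
    masks=dict(coaster=(H>8)&(H<25)&(S>130)&(V>120),pink=(H>160)&(S>80)&(V>120),dish=(S<50)&(V>110),cup=(H>70)&(H<100)&(S>60))
    masks['small']=masks['coaster']
    for k,b in boxes.items():
        m=(masks[k]*255).astype(np.uint8); m=cv2.morphologyEx(m,cv2.MORPH_CLOSE,np.ones((3,3)))
        c=biggest(m,b); 
        z={'dish':.055,'cup':.066}.get(k,.006)
        P=onz(ci,cv2.convexHull(c.astype(np.float32))[:,0,:],z)
        print(n,k,'px bbox',c.min(0),c.max(0),'circ',np.round(circ(P),4))
    for nm,b,s in (("dish",(130,130,245,225),6),("cup",(285,225,355,295),8)) if n=="side" else (("cup",(300,220,370,290),8),):
        x0,y0,x1,y1=b; cv2.imwrite(f"pics/z_{n}_{nm}.png",cv2.resize(im[y0:y1,x0:x1],None,fx=s,fy=s,interpolation=cv2.INTER_CUBIC))
E
```

```text
side coaster px bbox [381. 277.] [440. 333.] circ [ 0.5002 -0.2339  0.057 ]
side small px bbox [388. 370.] [437. 420.] circ [ 0.3493 -0.3011  0.0433]
side pink px bbox [236. 287.] [292. 341.] circ [0.3578 0.0035 0.0537]
side dish px bbox [172. 183.] [188. 192.] circ [0.4981 0.2774 0.0136]
side cup px bbox [323. 265.] [326. 268.] circ [ 0.472  -0.0649  0.0033]
scene coaster px bbox [390. 234.] [436. 269.] circ [ 0.4948 -0.2315  0.0552]
scene cup px bbox [329. 266.] [331. 267.] circ [ 0.4279 -0.0198  0.0022]
```

```bash
python3 -c "
import cv2,numpy as np
a=cv2.imread('pics/z_side_cup.png');b=cv2.imread('pics/z_scene_cup.png');c=cv2.resize(cv2.imread('pics/z_side_dish.png'),None,fx=.7,fy=.7)
w=np.zeros((560,800,3),np.uint8);w[:,:]=0
a=cv2.resize(a,(400,400*a.shape[0]//a.shape[1]));b=cv2.resize(b,(400,400))
w[:min(400,a.shape[0]),:400]=a[:400];w[:400,400:]=b
cv2.imwrite('pics/cups.png',w)"
```

```text
(no output)
```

View pics/cups.png

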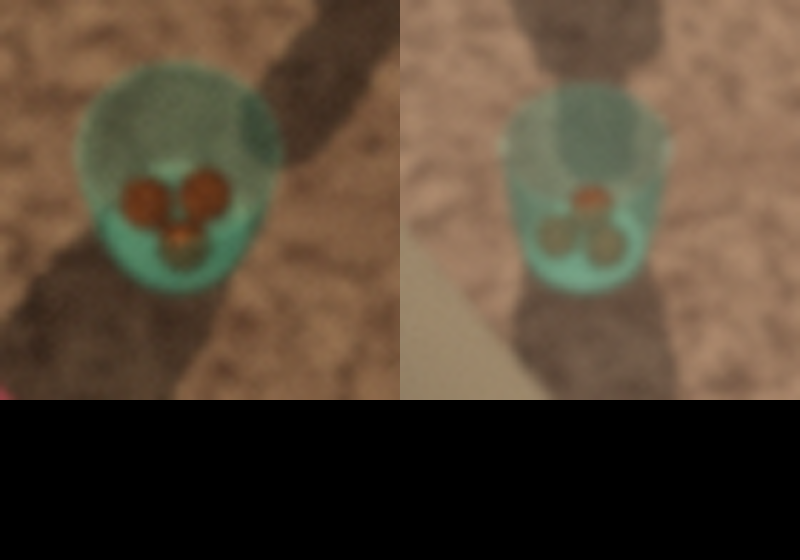

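View pics/z_side_dish.png

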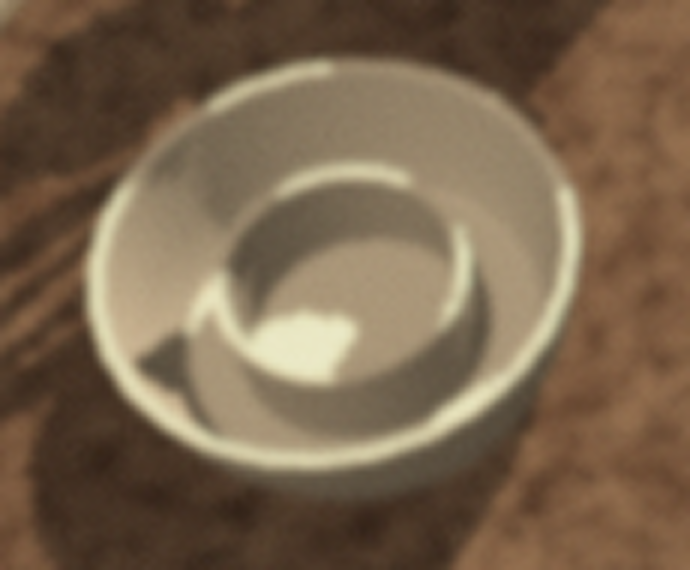

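```bash
python3 - <<'E'
from h import *
S=camera_info('side');C=camera_info('scene')
def fitr(P,r): return least_squares(lambda c:np.hypot(P[:,0]-c[0],P[:,1]-c[1])-r,P[:,:2].mean(0)).x
z=6;d=np.array([(90,280),(370,60),(578,235),(290,465),(210,108),(510,105),(460,405),(125,380)])/z+130
P=onz(S,d,.055);print('dish rim',circ(P),fitr(P,.084))
d=np.array([(350,165),(225,280),(470,250),(340,388),(245,340),(280,188),(425,190)])/z+130
P=onz(S,d,.045);print('well rim mixed',circ(P),fitr(P,.0425))
k=400/70
for ci,off,pts in ((S,(285,225),[(78,150),(284,150),(180,60),(105,90),(255,88)]),(C,(300,220),[(102,145),(272,150),(190,82),(120,103),(255,105)])):
    d=np.array(pts)/k+off;P=onz(ci,d,.066);print('cup rim',circ(P),fitr(P,.0335))
for ci,off,pt in ((S,(285,225),(180,293)),(C,(300,220),(185,293))):
    P=onz(ci,np.array(pt)/k+off,0)[0];o,_=ray(ci,0,0);v=P[:2]-o[:2];v/=np.linalg.norm(v);print('foot centre',P[:2]+v*.026)
# tealight, bottle cap, tape, mugs from side pixel
for n,p,zz in (('tealight',(225,268),.015),('bottlecap',(341,316),.063),('tape',(310,168),.025),('mugL',(68,215),.09)):
    print(n,onz(S,p,zz)[0])
print('cork scene/side only')
E
```

```text
dish rim (np.float64(0.5335839722188345), np.float64(0.2871505190489233), np.float64(0.08198499832677737)) [0.53360976 0.28711015]
well rim mixed (np.float64(0.5331925576709521), np.float64(0.2844114630765417), np.float64(0.04375947518493689)) [0.53342373 0.2849473 ]
cup rim (np.float64(0.4924784894569427), np.float64(-0.037853515393619364), np.float64(0.03379210931456378)) [ 0.49279885 -0.03768623]
cup rim (np.float64(0.489686887417423), np.float64(-0.036278483921295845), np.float64(0.033700817537623565)) [ 0.48990249 -0.03632109]
foot centre [ 0.49485614 -0.035842  ]
foot centre [ 0.49340173 -0.03694442]
tealight [0.39998762 0.11615612 0.015     ]
bottlecap [ 0.40200561 -0.13297014  0.063     ]
tape [0.67794248 0.07417597 0.025     ]
mugL [0.3349404  0.41003286 0.09      ]
cork scene/side only
```

```bash
python3 - <<'E'
from h import *
from scipy.spatial.transform import Rotation as Ro
print([d for d in dir(bot) if not d.startswith('_')])
print(np.round(Ro.from_rotvec(bot.get_obs()['eef_rot']).as_matrix(),3))
E
```

```text
['Unreachable', 'get_obs', 'grasp_offset', 'job_done']
[[-0.    -0.901  0.434]
 [-0.001  0.434  0.901]
 [-1.    -0.    -0.001]]
```

```bash
cat >> h.py <<'E'
from scipy.spatial.transform import Rotation as Ro
def rows(p1,R1,n,p0=None,R0=None,prt=True,dec=3,rdec=3):
    """n rows from the measured pose (or p0,R0) to p1,R1; straight line, geodesic turn"""
    o=bot.get_obs()
    p=np.array(o['eef_pos'] if p0 is None else p0,float); R=Ro.from_rotvec(o['eef_rot']).as_matrix() if R0 is None else R0
    sl=[];dr=[];ps=p.copy();rv=Ro.from_matrix(R.T@R1).as_rotvec();Rs=R.copy()
    for i in range(1,n+1):
        pt=ps+(p1-ps)*i/n; Rt=Rs@Ro.from_rotvec(rv*i/n).as_matrix()
        s=np.round(R.T@(pt-p),dec); d=np.round(Ro.from_matrix(R.T@Rt).as_rotvec(),rdec)
        sl.append(s.tolist());dr.append(d.tolist()); p=p+R@s; R=R@Ro.from_rotvec(d).as_matrix()
    if prt:
        print('slide',sl);print('rot',dr);print('end',np.round(p,4),'step mm',np.linalg.norm(sl,axis=1).max()*1e3,'deg',np.degrees(np.linalg.norm(dr,axis=1).max()))
    return p,R
def frame(yaw,pitch):  # heading yaw, pitch down, jaws: Z to the right, Y up-ish (deg)
    y,t=np.radians([yaw,pitch]); X=np.array([np.cos(t)*np.cos(y),np.cos(t)*np.sin(y),-np.sin(t)])
    Z=np.array([np.sin(y),-np.cos(y),0]); return np.c_[X,np.cross(Z,X),Z]
def say():
    o=bot.get_obs();print('t',round(o['time_s'],2),'p',np.round(o['eef_pos'],4),'q',np.round(o['q'],2),'F',np.round(o['wrist_force'],1),'w',round(o['grip_width'],4)); print(np.round(Ro.from_rotvec(o['eef_rot']).as_matrix(),3))
E
python3 - <<'E'
from h import *
R0=Ro.from_rotvec(bot.get_obs()['eef_rot']).as_matrix()
R1=frame(-8,90)
print(Ro.from_matrix(R0.T@R1).as_rotvec())
rows(np.array([.46,-.02,.25]),R1,18)
E
```

```text
[ 2.83248866e+00 -8.51054035e-05  1.65734019e-03]
slide [[-0.001, -0.024, -0.03], [-0.001, -0.027, -0.026], [-0.001, -0.032, -0.022], [-0.001, -0.035, -0.016], [-0.001, -0.037, -0.01], [-0.001, -0.038, -0.005], [-0.001, -0.038, 0.001], [-0.001, -0.037, 0.007], [-0.001, -0.036, 0.014], [-0.002, -0.034, 0.018], [-0.001, -0.03, 0.024], [-0.001, -0.026, 0.028], [-0.001, -0.021, 0.031], [-0.001, -0.016, 0.035], [-0.001, -0.011, 0.037], [-0.001, -0.004, 0.038], [-0.001, 0.001, 0.038], [-0.001, 0.008, 0.038]]
rot [[0.157, -0.0, 0.0], [0.158, 0.0, 0.0], [0.157, 0.0, 0.0], [0.157, 0.0, 0.0], [0.158, 0.0, 0.0], [0.157, 0.0, 0.001], [0.158, 0.0, -0.0], [0.157, 0.0, -0.0], [0.157, -0.0, -0.0], [0.158, -0.0, -0.0], [0.157, -0.0, -0.0], [0.157, -0.0, 0.0], [0.158, -0.0, 0.0], [0.157, -0.0, 0.0], [0.157, -0.0, 0.0], [0.158, 0.0, 0.0], [0.157, 0.0, 0.001], [0.157, 0.0, -0.0]]
end [ 0.4604 -0.0203  0.2499] step mm 38.84584919911006 deg 9.052733163067007
```

Emit:
drive_tool(slide=[[-0.001,-0.024,-0.03],[-0.001,-0.027,-0.026],[-0.001,-0.032,-0.022],[-0.001,-0.035,-0.016],[-0.001,-0.037,-0.01],[-0.001,-0.038,-0.005],[-0.001,-0.038,0.001],[-0.001,-0.037,0.007],[-0.001,-0.036,0.014],[-0.002,-0.034,0.018],[-0.001,-0.03,0.024],[-0.001,-0.026,0.028],[-0.001,-0.021,0.031],[-0.001,-0.016,0.035],[-0.001,-0.011,0.037],[-0.001,-0.004,0.038],[-0.001,0.001,0.038],[-0.001,0.008,0.038]], delta_rot=[[0.157,0,0],[0.157,0,0],[0.157,0,0],[0.157,0,0],[0.157,0,0],[0.157,0,0],[0.157,0,0],[0.157,0,0],[0.157,0,0],[0.157,0,0],[0.157,0,0],[0.157,0,0],[0.157,0,0],[0.157,0,0],[0.157,0,0],[0.157,0,0],[0.157,0,0],[0.157,0,0]], gripper=1)

```text
time_s: 2.4
eef_pos: [0.4626, -0.0206, 0.2504]
eef_rot: [1.31, 1.141, -1.31]
wrist_force: [0.9, 1.0, -0.5]
grip_width: 0.0854
```

```bash
python3 - <<'E'
from h import *
say()
mid=np.array([.4925,-.037,.033]); R=frame(-8,25)
pre=mid+.021*R[:,0]-.13*R[:,0]
print(pre); rows(pre+[0,0,.06],R,9)
cv2.imwrite("pics/scene1.png",read_camera("scene")[:,:,::-1])
E
```

```text
t 2.4 p [ 0.4626 -0.0206  0.2504] q [-0.72  0.35  0.86  2.19 -0.38  0.76 -1.31] F [ 0.9  1.  -0.5] w 0.0854
[[ 0.     0.991 -0.138]
 [ 0.    -0.138 -0.991]
 [-1.     0.    -0.   ]]
[ 0.39467384 -0.02325143  0.07906539]
slide [[0.012, -0.007, 0.001], [0.012, -0.009, 0.002], [0.01, -0.011, 0.001], [0.009, -0.011, 0.001], [0.007, -0.013, 0.002], [0.005, -0.013, 0.001], [0.004, -0.014, 0.001], [0.003, -0.014, 0.002], [-0.0, -0.014, 0.001]]
rot [[0.0, -0.0, 0.126], [0.0, -0.0, 0.126], [0.0, -0.0, 0.126], [0.0, -0.001, 0.126], [0.001, 0.0, 0.126], [-0.0, 0.0, 0.126], [-0.0, -0.0, 0.126], [0.0, -0.0, 0.126], [0.0, -0.0, 0.126]]
end [ 0.395  -0.0233  0.1393] step mm 15.132745950421555 deg 7.21949557927259
```

View pics/scene1.png

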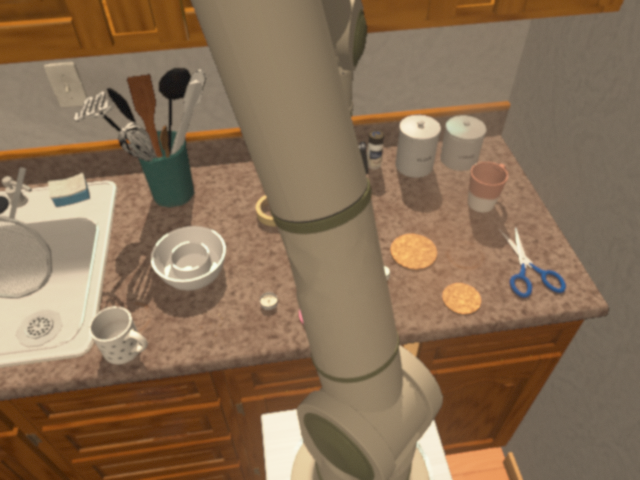

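Emit:
drive_tool(slide=[[0.012,-0.007,0.001],[0.012,-0.009,0.002],[0.01,-0.011,0.001],[0.009,-0.011,0.001],[0.007,-0.013,0.002],[0.005,-0.013,0.001],[0.004,-0.014,0.001],[0.003,-0.014,0.002],[0,-0.014,0.001]], delta_rot=[[0,0,0.126],[0,0,0.126],[0,0,0.126],[0,0,0.126],[0,0,0.126],[0,0,0.126],[0,0,0.126],[0,0,0.126],[0,0,0.126]])

```text
time_s: 3.58
eef_pos: [0.4302, -0.0524, 0.2776]
eef_rot: [1.535, 0.802, -0.853]
wrist_force: [0.2, 0.9, -0.8]
grip_width: 0.0855
```

```bash
python3 - <<'E'
from h import *
say()
cv2.imwrite("pics/scene2.png",read_camera("scene")[:,:,::-1])
ci=camera_info("wrist");cv2.imwrite("pics/wrist2.png",read_camera("wrist")[:,:,::-1])
print(proj(ci,[.4925,-.037,.066]),proj(ci,[.4925,-.037,0]))
E
```

```text
t 3.58 p [ 0.4302 -0.0524  0.2776] q [-1.    0.01  1.09  2.56 -1.04  0.11 -0.57] F [ 0.2  0.9 -0.8] w 0.0855
[[ 0.503  0.86  -0.086]
 [ 0.034 -0.119 -0.992]
 [-0.864  0.496 -0.089]]
(np.float64(317.002884291656), np.float64(256.9733824072613)) (np.float64(322.0447045155934), np.float64(265.5136638140933))
```

View pics/wrist2.png

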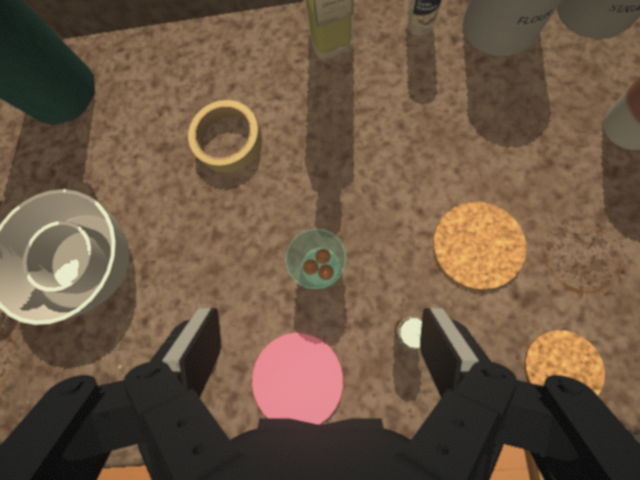

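View pics/scene2.png

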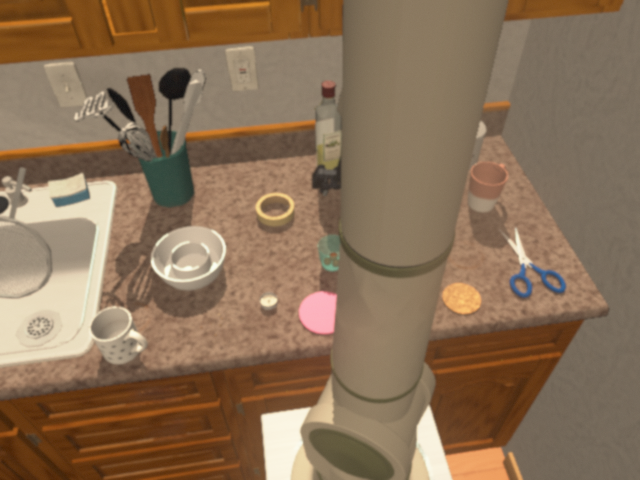

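```bash
cat > data.py <<'E'
import numpy as np
D=[([-1.19873848,0.60016391,-0.00256531,1.60017779,0.00180665,0.94287922,-0.07983988],[0.31432953,0.65276576,0.23037151],[-0.8736177,1.39001062,0.87200784])]
E
python3 - <<'E'
from h import *
import json
o=bot.get_obs();json.dump([dict(q=list(o['q']),p=list(o['eef_pos']),r=list(o['eef_rot']))],open('d.json','w'))
import itertools
from data import D
s=[(np.array(D[0][0]),Ro.from_rotvec(D[0][2]).as_matrix()),(np.array([-.72,.35,.86,2.19,-.38,.76,-1.31]),Ro.from_rotvec([1.31,1.141,-1.31]).as_matrix()),(o['q'],Ro.from_rotvec(o['eef_rot']).as_matrix())]
def RR(q,sg):
    R=Ro.identity()
    for i in range(7): R=R*Ro.from_rotvec((q[i]*sg[i])*np.array([0,1,0] if i%2 else [0,0,1]))
    return R.as_matrix()
res=[]
for sg in itertools.product([1,-1],repeat=7):
    T=[RR(q,sg).T@R for q,R in s]   # must be constant
    e=np.abs(T[1]-T[0]).max()+np.abs(T[2]-T[0]).max(); res.append((e,sg,np.round(T[0],2).tolist()))
res.sort(key=lambda a:a[0]); [print(r) for r in res[:4]]
E
```

```text
(np.float64(0.006455039438964991), (-1, 1, -1, 1, -1, 1, -1), [[0.0, 0.0, -1.0], [0.0, 1.0, 0.0], [1.0, -0.0, 0.0]])
(np.float64(0.8638728344341833), (-1, -1, -1, -1, -1, -1, -1), [[0.0, 0.0, -1.0], [-0.0, 1.0, -0.0], [1.0, 0.0, 0.0]])
(np.float64(1.0543242486191367), (1, 1, 1, 1, 1, 1, 1), [[-0.0, 0.78, 0.62], [-0.0, -0.62, 0.78], [1.0, 0.0, 0.0]])
(np.float64(1.3743026983786142), (1, -1, -1, -1, -1, -1, -1), [[0.0, 0.68, 0.74], [-0.0, -0.74, 0.68], [1.0, -0.0, 0.0]])
```

```bash
cat > kin.py <<'E'
import numpy as np, json
from scipy.spatial.transform import Rotation as Ro
from scipy.optimize import least_squares
T0=np.array([[0,0,-1.],[0,1,0],[1,0,0]])
def frames(q):
    R=Ro.identity();out=[]
    for i in range(7):
        R=R*Ro.from_rotvec(q[i]*np.array([0,1,0] if i%2 else [0,0,-1.])); out.append(R.as_matrix())
    return out
def basis(q,full=False):
    F=frames(q);c=[np.array([0,0,1.])]
    c+=[F[1][:,2],F[1][:,1],F[3][:,2],F[3][:,1],F[5][:,2],F[5][:,1]]
    if full: c+=[F[1][:,0],F[3][:,0],F[5][:,0],F[2][:,0],F[4][:,0]]
    return np.array(c).T
E
python3 - <<'E'
from kin import *; from data import D
S=[(D[0][0],D[0][1]),([-.72,.35,.86,2.19,-.38,.76,-1.31],[.4626,-.0206,.2504])]+[(d['q'],d['p']) for d in json.load(open('d.json'))]
A=np.vstack([basis(q) for q,p in S]);b=np.hstack([p for q,p in S])
x,r,k,s=np.linalg.lstsq(A,b,rcond=None);print(np.round(x,4),k,s.round(3),(A@x-b).round(4))
E
```

```text
[ 2.805e-01  6.470e-01 -3.100e-02  4.422e-01 -2.620e-02  3.235e-01
  5.000e-04] 7 [3.208 2.599 1.684 0.915 0.427 0.256 0.183] [ 0.      0.      0.0002 -0.      0.     -0.0004 -0.     -0.0001  0.0002]
```

```bash
cat >> kin.py <<'E'
X7=np.array([.2805,.6470,-.0310,.4422,-.0262,.3235,.0005])
LO=np.array([-2.57,-.35,-1.29,.11,-1.05,.11,-2.63]);HI=np.array([2.57,1.97,1.29,2.56,4.19,1.86,2.63])
def fk(q): return basis(q)@X7, frames(q)[6]@T0
def ik(p,R,q0,reg=0.):
    def f(q):
        pp,RR=fk(q); return np.r_[(pp-p)*10,Ro.from_matrix(RR.T@R).as_rotvec()*2,reg*(q-q0)]
    s=least_squares(f,np.clip(q0,LO+.03,HI-.03),bounds=(LO+.02,HI-.02),max_nfev=60)
    pp,RR=fk(s.x);return s.x,np.linalg.norm(pp-p)*1e3,np.degrees(np.linalg.norm(Ro.from_matrix(RR.T@R).as_rotvec()))
def frame(yaw,pitch,flip=1):
    y,t=np.radians([yaw,pitch]); X=np.array([np.cos(t)*np.cos(y),np.cos(t)*np.sin(y),-np.sin(t)])
    Z=flip*np.array([np.sin(y),-np.cos(y),0]); return np.c_[X,np.cross(Z,X),Z]
def joints(q):
    F=frames(q);e=np.array([0,0,X7[0]])+F[1][:,2]*X7[1]+F[1][:,1]*X7[2]; w=e+F[3][:,2]*X7[3]+F[3][:,1]*X7[4]; return e,w
E
cat > t.py <<'E'
from kin import *
rng=np.random.default_rng(0)
cur=np.array(json.load(open('d.json'))[0]['q'])
mid=np.array([.4925,-.037,.033]); co=np.array([.498,-.233,.039])
for pitch in (25,35):
  for yaw in range(-180,180,15):
    for fl in (1,-1):
      R=frame(yaw,pitch,fl); out=[]
      for tgt in (mid,co):
        best=None
        for k in range(8):
            q0=cur if k==0 else LO+(HI-LO)*rng.random(7)
            q,e,a=ik(tgt+.021*R[:,0],R,q0)
            if e<1 and a<1:
                m=np.min(np.minimum(q-LO,HI-q)); d=np.abs(q-cur).max()
                if best is None or m>best[0]: best=(m,d,q)
        out.append(best)
      if all(out): print(pitch,yaw,fl,'grasp',round(out[0][0],2),out[0][2].round(2),'el',joints(out[0][2])[0].round(2),'wr',joints(out[0][2])[1].round(2),'| place',round(out[1][0],2),out[1][2].round(2))
E
OMP_NUM_THREADS=1 timeout 560 python3 t.py
```

```text
25 -180 1 grasp 0.3 [-0.04  1.12  0.02  1.6  -0.04  1.56  1.58] el [ 0.58 -0.01  0.56] wr [ 0.77 -0.04  0.16] | place 0.28 [-0.04  1.21  0.5   1.51 -0.07  1.58  2.05]
25 -180 -1 grasp 0.3 [-0.19  1.15  0.29  1.61 -0.17  1.56 -1.36] el [0.58 0.08 0.55] wr [ 0.77 -0.04  0.16] | place 0.28 [ 0.01  1.18  0.39  1.51 -0.01  1.58 -1.17]
25 -165 1 grasp 0.35 [-0.41  1.19  0.51  1.64 -0.15  1.51  2.03] el [0.56 0.21 0.52] wr [0.76 0.03 0.16] | place 0.41 [-0.14  1.19  0.5   1.59  0.07  1.45  2.12]
25 -165 -1 grasp 0.34 [-0.47  1.24  0.64  1.65 -0.22  1.52 -1.  ] el [0.56 0.25 0.49] wr [0.76 0.03 0.16] | place 0.43 [-0.22  1.25  0.67  1.59 -0.05  1.43 -0.88]
25 -150 1 grasp 0.46 [-0.46  1.16  0.42  1.7   0.04  1.4   2.01] el [0.54 0.24 0.54] wr [0.73 0.1  0.16] | place 0.53 [-0.14  1.13  0.33  1.68  0.33  1.33  2.01]
25 -150 -1 grasp 0.47 [-0.58  1.23  0.64  1.7  -0.1   1.39 -0.93] el [0.53 0.31 0.5 ] wr [0.73 0.1  0.16] | place 0.57 [-0.23  1.17  0.49  1.69  0.22  1.29 -1.01]
25 -135 1 grasp 0.38 [-0.19  1.09 -0.18  1.75  0.53  1.48  1.58] el [0.57 0.08 0.58] wr [0.69 0.16 0.16] | place 0.3 [
[... 9875 characters left out ...]
 0.26  1.57 -0.4   1.51 -1.54]
35 150 1 grasp 0.56 [ 0.37  1.06 -0.38  1.7  -0.08  1.3   1.12] el [ 0.51 -0.24  0.6 ] wr [ 0.71 -0.16  0.21] | place 0.36 [ 0.42  1.07 -0.06  1.53 -0.08  1.5   1.46]
35 150 -1 grasp 0.56 [ 0.36  1.05 -0.37  1.7  -0.09  1.3  -2.  ] el [ 0.51 -0.23  0.6 ] wr [ 0.71 -0.16  0.21] | place 0.36 [ 0.4   1.07 -0.02  1.53 -0.1   1.5  -1.65]
35 165 1 grasp 0.49 [ 0.17  1.04 -0.19  1.68 -0.06  1.37  1.34] el [ 0.54 -0.13  0.61] wr [ 0.73 -0.1   0.21] | place 0.37 [ 0.18  1.09  0.24  1.55 -0.09  1.49  1.77]
35 165 -1 grasp 0.49 [ 0.13  1.04 -0.12  1.68 -0.1   1.37 -1.74] el [ 0.55 -0.1   0.61] wr [ 0.73 -0.1   0.21] | place 0.37 [ 0.12  1.1   0.36  1.55 -0.16  1.49 -1.28]
```

```bash
cat > sim.py <<'E'
from kin import *
from data import D
def jac(q):
    p,R=fk(q);J=np.zeros((6,7))
    for i in range(7):
        dq=np.zeros(7);dq[i]=1e-5;p2,R2=fk(q+dq);J[:3,i]=(p2-p)/1e-5;J[3:,i]=Ro.from_matrix(R2@R.T).as_rotvec()/1e-5
    return J
def step(q,p,R,home=None,k=0.):
    for _ in range(6):
        pp,RR=fk(q);e=np.r_[p-pp,Ro.from_matrix(R@RR.T).as_rotvec()]
        J=jac(q);Ji=J.T@np.linalg.inv(J@J.T+1e-5*np.eye(6))
        dq=Ji@e
        if home is not None: dq+=(np.eye(7)-Ji@J)@(home-q)*k
        q=np.clip(q+dq,LO,HI)
    pp,RR=fk(q);return q,np.linalg.norm(p-pp)*1e3,np.degrees(np.linalg.norm(Ro.from_matrix(R@RR.T).as_rotvec()))
def path(q,p1,R1,n,**kw):
    p0,R0=fk(q);rv=Ro.from_matrix(R0.T@R1).as_rotvec();tr=[]
    for i in range(1,n+1):
        q,e,a=step(q,p0+(p1-p0)*i/n,R0@Ro.from_rotvec(rv*i/n).as_matrix(),**kw);tr.append((q,e,a))
    return q,tr
E
python3 - <<'E'
from sim import *
q=np.array(D[0][0])
for home,k in ((None,0),(np.array(D[0][0]),.02),(np.array(D[0][0]),.1)):
    qa,tr=path(q,np.array([.4626,-.0206,.2504]),Ro.from_rotvec([1.31,1.141,-1.31]).as_matrix(),18,home=home,k=k);print(qa.round(2),tr[-1][1:])
print('obs [-.72,.35,.86,2.19,-.38,.76,-1.31]')
E
```

```text
[-0.72  0.35  0.86  2.19 -0.38  0.76 -1.31] (np.float64(1.7554167342883506e-13), np.float64(1.383779470448409e-14))
[-0.74  0.36  0.9   2.19 -0.41  0.76 -1.28] (np.float64(0.0006443192021385481), np.float64(3.664454675325324e-05))
[-0.77  0.37  0.95  2.2  -0.44  0.77 -1.24] (np.float64(0.003218886721779626), np.float64(0.00015122302717773874))
obs [-.72,.35,.86,2.19,-.38,.76,-1.31]
```

```bash
cat > t2.py <<'E'
from sim import *
cur=np.array(json.load(open('d.json'))[0]['q'])
mid=np.array([.4925,-.037,.033])
def summ(tr):
    m=min(np.min(np.minimum(q-LO,HI-q)) for q,_,_ in tr); e=max(t[1] for t in tr);a=max(t[2] for t in tr)
    ex=max(joints(q)[0][0] for q,_,_ in tr)
    return m,e,a,ex
for wp in ([.46,.05,.25],[.5,.15,.25],[.45,.15,.3]):
  for pitch in (20,25,30,40):
   for yaw in (-120,-105,-90,-75,-60):
    for fl in (1,-1):
      R=frame(yaw,pitch,fl)
      f=mid+.021*R[:,0]; pre=f-.13*R[:,0]
      Rm=frame(yaw,60,fl)
      q,t1=path(cur,np.array(wp),Rm,12); q,t2=path(q,pre+[0,0,.05],R,10); q,t3=path(q,pre,R,3);q,t4=path(q,f,R,6)
      if t4[-1][1]<1 and t4[-1][2]<1:
        m1=summ(t1+t2);m=summ(t3+t4)
        print(wp,pitch,yaw,fl,'approach',np.round(m1,2),'grasp',np.round(m,2),q.round(2),'el',joints(q)[0].round(2))
E
OMP_NUM_THREADS=1 timeout 560 python3 t2.py
```

```text
[0.46, 0.05, 0.25] 20 -120 -1 approach [0.06 0.   0.   0.39] grasp [0.46 0.   0.   0.44] [-0.83  1.29  0.72  1.87  0.11  1.09 -0.83] el [0.44 0.44 0.46]
[0.46, 0.05, 0.25] 20 -105 -1 approach [0.05 0.   0.   0.31] grasp [0.51 0.   0.   0.38] [-0.96  1.31  0.76  2.    0.22  0.85 -0.82] el [0.38 0.49 0.45]
[0.46, 0.05, 0.25] 20 -90 -1 approach [0.05 0.   0.   0.22] grasp [0.42 0.   0.   0.32] [-1.09  1.37  0.83  2.14  0.32  0.57 -0.84] el [0.32 0.55 0.41]
[0.46, 0.05, 0.25] 20 -75 1 approach [ 0.   75.2  13.83  0.1 ] grasp [ 0.   55.62 10.39  0.19] [-1.32  1.72  1.21  2.3  -1.02  0.32 -2.55] el [0.19 0.61 0.18]
[0.46, 0.05, 0.25] 20 -75 -1 approach [0.04 0.   0.   0.14] grasp [0.1  0.   0.   0.25] [-1.23  1.5   0.95  2.3   0.39  0.21 -0.85] el [0.25 0.6  0.33]
[0.46, 0.05, 0.25] 25 -120 -1 approach [0.06 0.   0.   0.39] grasp [0.51 0.   0.   0.44] [-0.82  1.24  0.72  1.9   0.09  1.03 -0.81] el [0.44 0.43 0.49]
[0.46, 0.05, 0.25] 25 -105 -1 approach [0.05 0.   0.   0.31] grasp [0.51 0.   0.   0.39] [-0.94  1.26  0.75  2.02  0.2   0.79 -0.8 ] el [0.39 0.48 0.48]
[0.46, 0.05, 0.25] 25 -90
[... 8160 characters left out ...]
.57 0.   0.   0.44] [-0.76  1.09  0.67  1.99  0.03  0.83 -0.76] el [0.44 0.37 0.58]
[0.45, 0.15, 0.3] 40 -105 -1 approach [0.05 0.   0.   0.3 ] grasp [0.46 0.   0.   0.4 ] [-0.86  1.1   0.69  2.1   0.16  0.62 -0.74] el [0.4  0.41 0.58]
[0.45, 0.15, 0.3] 40 -90 1 approach [  0.   125.07  36.75   0.18] grasp [ 0.   62.29 12.4   0.3 ] [-1.14  1.45  1.21  2.24 -0.94  0.53 -2.58] el [0.3  0.57 0.36]
[0.45, 0.15, 0.3] 40 -90 -1 approach [0.05 0.   0.   0.24] grasp [0.26 0.   0.   0.36] [-0.95  1.12  0.75  2.23  0.33  0.37 -0.75] el [0.36 0.46 0.56]
[0.45, 0.15, 0.3] 40 -60 -1 approach [0.04 0.   0.   0.13] grasp [ 0.   77.83 13.79  0.4 ] [-0.84  1.05  0.45  2.48  2.05  0.55 -2.2 ] el [0.4 0.4 0.6]
```

```bash
cat > t3.py <<'E'
from sim import *
cur=np.array(json.load(open('d.json'))[0]['q'])
mid=np.array([.4925,-.037,.033]); dish=np.array([.533,.286,.006]); off=.021
R=frame(-105,25,-1); f=mid+off*R[:,0]; pre=f-.13*R[:,0]
q,_=path(cur,np.array([.5,.15,.25]),frame(-105,60,-1),12);q,_=path(q,pre+[0,0,.05],R,10);q,_=path(q,pre,R,3);qg,_=path(q,f,R,6)
np.save('qg.npy',qg)
ql,_=path(qg,f+[0,0,.16],R,6)
H=.118
def rz(a): return Ro.from_rotvec([0,0,np.radians(a)])
res=[]
for yw in range(-165,31,15):
  for s in (1,-1):
    for g in (90,105,120,135,150):
      R1=(rz(yw+105)).as_matrix()@R; gb=-R1[:,0]*[1,1,0];gb/=np.linalg.norm(gb)
      p=rz(s*g).apply(gb); ax=np.cross([0,0,1],p)
      # pre-tilt position over pour point
      m0=np.array([*(dish[:2]-.05*p[:2]),.20])
      q,ta=path(ql,m0+off*R1[:,0],R1,16); tb=[]; bad=max(t[1] for t in ta)>1
      if bad: continue
      for t in range(10,111,10):
        Rt=Ro.from_rotvec(ax*np.radians(t)).as_matrix()@R1
        h=.20+(H-.20)*min(1,t/80)
        m=np.array([*(dish[:2]-.051*p[:2]),h]); q,e,a=step(q,m+off*Rt[:,0],Rt); tb.append((q,e,a))
      if max(t[1] for t in tb)>1: continue
      tr=ta+tb
      mar=min(np.min(np.minimum(q-LO,HI-q)) for q,_,_ in tr)
      ex=max(joints(q)[0][0] for q,_,_ in tr); wx=max(joints(q)[1][0] for q,_,_ in tr);wz=min(joints(q)[1][2] for q,_,_ in tr); ez=max(joints(q)[0][2] for q,_,_ in tr)
      res.append((mar,yw,s,g,ex,ez,wx,wz,Rt[2,0],p.round(2)[:2].tolist(),tb[-1][0].round(2).tolist()))
res.sort(key=lambda a:-a[0])
for r in res[:25]: print([np.round(x,2) if not isinstance(x,list) else x for x in r])
E
OMP_NUM_THREADS=1 timeout 560 python3 t3.py
```

```text
[np.float64(0.41), np.int64(-75), np.int64(-1), np.int64(150), np.float64(0.5), np.float64(0.74), np.float64(0.74), np.float64(0.3), np.float64(-0.59), [0.71, -0.71], [-0.38, 0.95, -0.09, 1.56, -0.44, 1.45, 0.55]]
[np.float64(0.4), np.int64(-90), np.int64(-1), np.int64(150), np.float64(0.5), np.float64(0.73), np.float64(0.73), np.float64(0.3), np.float64(-0.59), [0.5, -0.87], [-0.33, 0.93, -0.07, 1.64, -0.61, 1.35, 0.49]]
[np.float64(0.35), np.int64(-45), np.int64(-1), np.int64(90), np.float64(0.3), np.float64(0.65), np.float64(0.55), np.float64(0.07), np.float64(0.14), [0.71, 0.71], [-1.27, 1.26, 0.39, 1.84, 0.79, 1.49, 0.62]]
[np.float64(0.33), np.int64(-60), np.int64(-1), np.int64(150), np.float64(0.49), np.float64(0.76), np.float64(0.73), np.float64(0.3), np.float64(-0.59), [0.87, -0.5], [-0.44, 0.97, -0.1, 1.52, -0.29, 1.53, 0.64]]
[np.float64(0.28), np.int64(-45), np.int64(-1), np.int64(150), np.float64(0.48), np.float64(0.78), np.float64(0.71), np.float64(0.3), np.float64(-0.59), [0.97, -0.26], [-0.51, 0.97, -0.1, 1.5, -0.13, 1.58, 0.75]]
[np.float64(0.22), np.int64(-45), np.i
[... 2228 characters left out ...]
-0.08), [0.97, 0.26], [-0.97, 1.18, 0.19, 1.53, 0.43, 1.83, 0.77]]
[np.float64(0.02), np.int64(-120), np.int64(-1), np.int64(135), np.float64(0.52), np.float64(0.67), np.float64(0.76), np.float64(0.26), np.float64(-0.46), [0.26, -0.97], [-0.38, 1.0, 0.07, 1.58, -0.76, 1.53, 0.36]]
[np.float64(0.0), np.int64(-120), np.int64(-1), np.int64(150), np.float64(0.48), np.float64(0.73), np.float64(0.67), np.float64(0.3), np.float64(-0.59), [-0.0, -1.0], [-0.29, 0.87, 0.01, 1.84, -1.02, 1.13, 0.49]]
[np.float64(0.0), np.int64(-60), np.int64(-1), np.int64(120), np.float64(0.43), np.float64(0.7), np.float64(0.65), np.float64(0.2), np.float64(-0.28), [1.0, 0.0], [-0.8, 1.12, 0.1, 1.43, 0.17, 1.86, 0.75]]
```

```bash
cat > t4.py <<'E'
from sim import *
cur=np.array(json.load(open('d.json'))[0]['q']); qg=np.load('qg.npy')
mid=np.array([.4925,-.037,.033]); dish=np.array([.533,.286,.006]); off=.021
R=frame(-105,25,-1); f=mid+off*R[:,0]
ql,_=path(qg,f+[0,0,.16],R,6)
H=.112
def rz(a): return Ro.from_rotvec([0,0,np.radians(a)])
B=[]
for x in np.arange(-.16,-.05,.01):
  for y in (-.0425,.0425):
    for z in np.linspace(-.0425,.0425,5): B+= [(x,y,z),(x,z,y)]
for x in np.arange(-.05,.022,.006):
  for y in (-.012,.012):
    for z in (-.046,.046): B.append((x,y,z))
B=np.array(B)
for yw in (-60,-50,-45,-40,-30,-20,-10):
    s=-1
    for g in (95,100,105,110,115,120):
      R1=(rz(yw+105)).as_matrix()@R; gb=-R1[:,0]*[1,1,0];gb/=np.linalg.norm(gb)
      p=rz(s*g).apply(gb); ax=np.cross([0,0,1],p)
      m0=np.array([*(dish[:2]-.05*p[:2]),.20])
      q,ta=path(ql,m0+off*R1[:,0],R1,16); tb=[];cl=[];tz=[]
      if max(t[1] for t in ta)>1: continue
      for t in range(10,111,5):
        Rt=Ro.from_rotvec(ax*np.radians(t)).as_matrix()@R1
        h=.20+(H-.20)*min(1,t/75)
        m=np.array([*(dish[:2]-.051*p[:2]),h]); q,e,a=step(q,m+off*Rt[:,0],Rt); tb.append((q,e,a))
        P=m+B@Rt.T; r=np.hypot(*(P[:,:2]-dish[:2]).T); cl.append(np.min(np.where(r<.095,P[:,2]-.055,P[:,2]))) 
      if max(t[1] for t in tb)>1: continue
      mar=min(np.min(np.minimum(q-LO,HI-q)) for q,_,_ in ta+tb)
      ex=max(joints(q)[0][0] for q,_,_ in ta+tb); wx=max(joints(q)[1][0] for q,_,_ in tb);wz=min(joints(q)[1][2] for q,_,_ in tb)
      print(yw,g,'mar',round(mar,2),'ex',round(ex,2),'wx',round(wx,2),'wz',round(wz,2),'clear',np.round(min(cl),3),'p',p.round(2)[:2],q.round(2))
E
OMP_NUM_THREADS=1 timeout 560 python3 t4.py
```

```text
-60 95 mar 0.1 ex 0.31 wx 0.49 wz 0.09 clear -0.005 p [0.91 0.42] [-1.08  1.23  0.25  1.62  0.58  1.76  0.71]
-60 100 mar 0.06 ex 0.34 wx 0.52 wz 0.11 clear 0.002 p [0.94 0.34] [-1.03  1.21  0.22  1.57  0.51  1.8   0.75]
-60 105 mar 0.03 ex 0.36 wx 0.56 wz 0.14 clear 0.005 p [0.97 0.26] [-0.97  1.18  0.19  1.52  0.43  1.83  0.76]
-60 110 mar 0.01 ex 0.39 wx 0.59 wz 0.16 clear 0.005 p [0.98 0.17] [-0.91  1.16  0.16  1.48  0.34  1.85  0.77]
-60 115 mar 0.0 ex 0.41 wx 0.62 wz 0.18 clear 0.005 p [1.   0.09] [-0.86  1.14  0.13  1.45  0.26  1.86  0.76]
-60 120 mar 0.01 ex 0.43 wx 0.65 wz 0.2 clear 0.005 p [1. 0.] [-0.8   1.12  0.1   1.43  0.18  1.85  0.75]
-50 95 mar 0.24 ex 0.3 wx 0.44 wz 0.09 clear -0.005 p [0.82 0.57] [-1.17  1.23  0.31  1.73  0.67  1.62  0.71]
-50 100 mar 0.2 ex 0.3 wx 0.47 wz 0.11 clear 0.002 p [0.87 0.5 ] [-1.11  1.2   0.27  1.67  0.6   1.66  0.76]
-50 105 mar 0.16 ex 0.32 wx 0.51 wz 0.14 clear 0.005 p [0.91 0.42] [-1.05  1.17  0.23  1.62  0.52  1.7   0.79]
-50 110 mar 0.12 ex 0.35 wx 0.54 wz 0.16 clear 0.005 p [0.94 0.34] [-0.99  1.15  0.19  1.57  0.44  1.74  0.81]

[... 841 characters left out ...]
9   1.1   0.14  1.53  0.33  1.73  0.85]
-40 95 mar 0.29 ex 0.3 wx 0.4 wz 0.09 clear -0.005 p [0.71 0.71] [-1.26  1.23  0.38  1.84  0.76  1.46  0.67]
-40 100 mar 0.29 ex 0.3 wx 0.43 wz 0.11 clear 0.002 p [0.77 0.64] [-1.2   1.19  0.33  1.78  0.69  1.51  0.74]
-40 105 mar 0.29 ex 0.3 wx 0.46 wz 0.14 clear 0.005 p [0.82 0.57] [-1.13  1.16  0.28  1.72  0.62  1.57  0.8 ]
-40 110 mar 0.25 ex 0.31 wx 0.49 wz 0.16 clear 0.005 p [0.87 0.5 ] [-1.07  1.13  0.24  1.66  0.54  1.61  0.84]
-40 115 mar 0.21 ex 0.34 wx 0.53 wz 0.18 clear 0.005 p [0.91 0.42] [-1.    1.11  0.19  1.61  0.46  1.65  0.86]
-40 120 mar 0.18 ex 0.37 wx 0.56 wz 0.2 clear 0.005 p [0.94 0.34] [-0.93  1.09  0.15  1.57  0.38  1.68  0.88]
```

```bash
python3 - <<'E'
from h import *; import kin,sim
R=kin.frame(-105,60,-1)
p,RR=rows(np.array([.5,.15,.25]),R,17)
q=bot.get_obs()['q'];q,tr=sim.path(q,p,RR,17);print(q.round(2),max(t[1] for t in tr))
print(np.abs(np.diff([t[0] for t in tr],axis=0)).max(0)*8, 0.7*np.array([2.22,2.22,3.01,3.01,3.14,3.14,3.14]))
E
```

```text
slide [[0.004, 0.001, -0.012], [0.003, 0.003, -0.012], [0.004, 0.004, -0.012], [0.003, 0.005, -0.011], [0.003, 0.006, -0.011], [0.002, 0.007, -0.011], [0.002, 0.008, -0.009], [0.002, 0.009, -0.009], [0.001, 0.01, -0.009], [0.0, 0.01, -0.007], [-0.0, 0.011, -0.006], [-0.001, 0.012, -0.006], [-0.002, 0.012, -0.004], [-0.002, 0.012, -0.003], [-0.003, 0.012, -0.003], [-0.004, 0.012, -0.001], [-0.004, 0.012, -0.0]]
rot [[-0.086, -0.005, -0.054], [-0.086, -0.004, -0.054], [-0.086, -0.005, -0.055], [-0.086, -0.005, -0.054], [-0.086, -0.004, -0.054], [-0.086, -0.005, -0.055], [-0.086, -0.005, -0.054], [-0.086, -0.005, -0.054], [-0.087, -0.004, -0.054], [-0.086, -0.005, -0.055], [-0.086, -0.005, -0.054], [-0.086, -0.004, -0.054], [-0.086, -0.005, -0.054], [-0.086, -0.005, -0.055], [-0.086, -0.004, -0.054], [-0.086, -0.005, -0.054], [-0.086, -0.005, -0.054]]
end [0.5001 0.1497 0.2501] step mm 13.49073756323204 deg 5.871349885799119
[-1.11  0.62  0.8   1.9  -0.01  1.09 -0.6 ] 2.443925472296206e-07
[0.39027904 0.33226338 0.27459297 0.31948208 1.04984061 0.58260671
 0.57901303] [1.554 1.554 2.107 2.107 2.198 2.198 2.198]
```

Emit:
drive_tool(slide=[[0.004,0.001,-0.012],[0.003,0.003,-0.012],[0.004,0.004,-0.012],[0.003,0.005,-0.011],[0.003,0.006,-0.011],[0.002,0.007,-0.011],[0.002,0.008,-0.009],[0.002,0.009,-0.009],[0.001,0.01,-0.009],[0,0.01,-0.007],[0,0.011,-0.006],[-0.001,0.012,-0.006],[-0.002,0.012,-0.004],[-0.002,0.012,-0.003],[-0.003,0.012,-0.003],[-0.004,0.012,-0.001],[-0.004,0.012,0]], delta_rot=[[-0.086,-0.005,-0.054],[-0.086,-0.005,-0.054],[-0.086,-0.005,-0.054],[-0.086,-0.005,-0.054],[-0.086,-0.005,-0.054],[-0.086,-0.005,-0.054],[-0.086,-0.005,-0.054],[-0.086,-0.005,-0.054],[-0.086,-0.005,-0.054],[-0.086,-0.005,-0.054],[-0.086,-0.005,-0.054],[-0.086,-0.005,-0.054],[-0.086,-0.005,-0.054],[-0.086,-0.005,-0.054],[-0.086,-0.005,-0.054],[-0.086,-0.005,-0.054],[-0.086,-0.005,-0.054]])

```text
time_s: 5.8
eef_pos: [0.5021, 0.1515, 0.252]
eef_rot: [-0.203, 1.578, -0.615]
wrist_force: [0.4, -0.5, -1.2]
grip_width: 0.0853
```

```bash
python3 - <<'E'
from h import *; import kin,sim
say()
R=kin.frame(-105,25,-1); f=np.array([.4925,-.037,.033])+.021*R[:,0]; pre=f-.12*R[:,0]
print(f,pre)
p,RR=rows(pre+[0,0,.05],R,9)
q=bot.get_obs()['q'];q,tr=sim.path(q,p,RR,9);print(q.round(2),max(t[1] for t in tr))
E
```

```text
t 5.8 p [0.5021 0.1515 0.252 ] q [-1.18  0.67  0.93  1.9  -0.09  1.09 -0.5 ] F [ 0.4 -0.5 -1.2] w 0.0853
[[-0.119  0.233  0.965]
 [-0.482  0.836 -0.261]
 [-0.868 -0.496  0.013]]
[ 0.48757404 -0.05538395  0.02412502] [0.5157224  0.04966718 0.07483921]
slide [[0.018, -0.002, 0.004], [0.017, -0.001, 0.004], [0.018, 0.0, 0.005], [0.017, 0.002, 0.004], [0.018, 0.002, 0.004], [0.017, 0.004, 0.005], [0.017, 0.005, 0.004], [0.016, 0.007, 0.004], [0.017, 0.007, 0.005]]
rot [[-0.001, 0.001, -0.068], [-0.001, 0.001, -0.069], [-0.002, 0.0, -0.068], [-0.001, 0.001, -0.068], [-0.001, 0.001, -0.069], [-0.001, 0.001, -0.068], [-0.002, 0.001, -0.068], [-0.001, 0.0, -0.069], [-0.001, 0.001, -0.068]]
end [0.516  0.0493 0.1245] step mm 19.052558883257653 deg 3.9542390728313257
[-1.11  1.18  0.93  1.88  0.07  1.08 -0.59] 2.2548736224414668e-13
```

Emit:
drive_tool(slide=[[0.018,-0.002,0.004],[0.017,-0.001,0.004],[0.018,0,0.005],[0.017,0.002,0.004],[0.018,0.002,0.004],[0.017,0.004,0.005],[0.017,0.005,0.004],[0.016,0.007,0.004],[0.017,0.007,0.005],[0,0,0]], delta_rot=[[-0.001,0.001,-0.068],[-0.001,0.001,-0.069],[-0.001,0.001,-0.068],[-0.001,0.001,-0.069],[-0.001,0.001,-0.068],[-0.001,0.001,-0.068],[-0.001,0.001,-0.068],[-0.001,0.001,-0.069],[-0.001,0.001,-0.068],[0,0,0]])

```text
time_s: 7.05
eef_pos: [0.5151, 0.0492, 0.1228]
eef_rot: [-0.708, 1.524, -1.083]
wrist_force: [-0.6, 0.4, -0.7]
grip_width: 0.0858
```

```bash
python3 - <<'E'
from h import *; import kin,sim
say()
ci=camera_info("wrist");cv2.imwrite("pics/wrist3.png",read_camera("wrist")[:,:,::-1])
print(proj(ci,[.4925,-.037,.066]),proj(ci,[.4925,-.037,0]))
cv2.imwrite("pics/side3.png",read_camera("side")[:,:,::-1])
R=kin.frame(-105,25,-1); f=np.array([.4925,-.037,.033])+.021*R[:,0]; pre=f-.12*R[:,0]
p,RR=rows(pre,R,3); p2,RR=rows(f,R,6,p0=p,R0=RR)
q=bot.get_obs()['q'];q,tr=sim.path(q,p,RR,3);q,tr=sim.path(q,p2,RR,6);print(q.round(2),kin.joints(q))
E
```

```text
t 7.05 p [0.5151 0.0492 0.1228] q [-1.11  1.19  0.92  1.88  0.07  1.09 -0.6 ] F [-0.6  0.4 -0.7] w 0.0858
[[-0.238  0.11   0.965]
 [-0.875  0.407 -0.262]
 [-0.422 -0.907 -0.   ]]
(np.float64(320.19269142146516), np.float64(223.74511596581584)) (np.float64(320.2520908274249), np.float64(137.92565736885723))
slide [[0.007, 0.015, -0.0], [0.007, 0.015, -0.0], [0.007, 0.015, -0.0]]
rot [[-0.001, -0.001, -0.001], [-0.001, -0.002, -0.001], [-0.001, -0.001, -0.001]]
end [0.5156 0.0491 0.075 ] step mm 16.55294535724685 deg 0.1403454242220617
slide [[0.02, 0.0, -0.0], [0.02, 0.0, -0.0], [0.02, 0.0, -0.0], [0.02, 0.0, -0.0], [0.02, 0.0, -0.0], [0.02, 0.0, -0.0]]
rot [[-0.0, -0.0, 0.0], [-0.0, -0.0, 0.0], [-0.0, -0.0, 0.0], [-0.0, -0.0, 0.0], [-0.0, -0.0, 0.0], [-0.0, -0.0, 0.0]]
end [ 0.4875 -0.0559  0.0243] step mm 20.0 deg 0.0
[-1.    1.32  0.86  2.03  0.04  0.77 -0.63] (array([0.36667632, 0.50963664, 0.43983917]), array([0.56363879, 0.22704849, 0.16131269]))
```

View pics/wrist3.png

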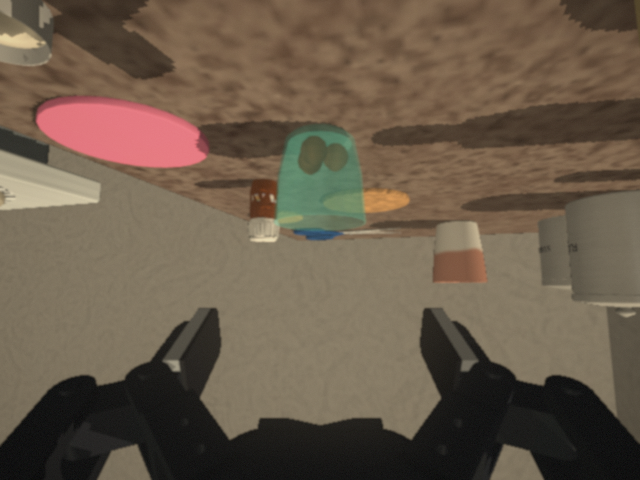

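View pics/side3.png

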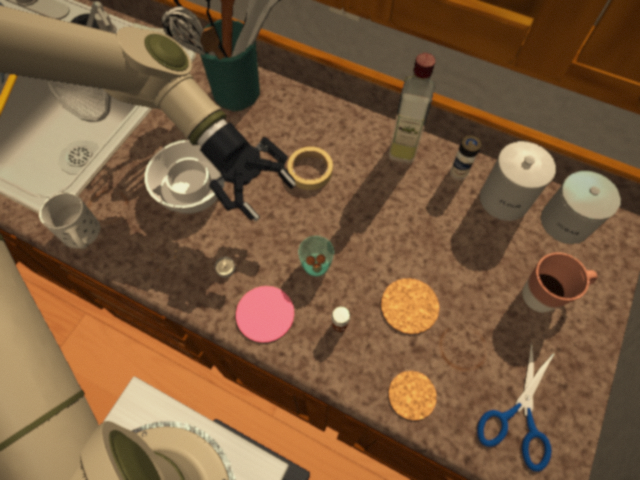

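The wrist view shows the tumbler centred at column 320, with its rim at about row 224 as predicted. The view is upside down, so the camera sits below the gripper. I'll check its clearance to the worktop.

```bash
python3 - <<'E'
from h import *
o=bot.get_obs();ci=camera_info("wrist");c=-ci['R'].T@ci['t'];R=Ro.from_rotvec(o['eef_rot']).as_matrix()
print(c,R.T@(c-o['eef_pos']))
E
```

```text
[0.55878591 0.20592716 0.11352588] [-0.14253565  0.07922844  0.0002983 ]
```

```bash
sed -e 's/off=.021/off=.019/; s/R=frame(-105,25,-1)/R=frame(-105,35,-1)/; s/H=.112/H=.115/' -e "s/^B=np.array(B)/B+=[(-.115,.09,0),(-.115,.09,.03),(-.115,.09,-.03)];B=np.array(B)/" -e "s/cur=.*qg=.*/cur=np.array([-1.11,1.19,.92,1.88,.07,1.09,-.6])/" -e "s/^ql,_=/qg,_=path(cur,f,R,9);print(qg.round(2));ql,_=/" t4.py > t5.py
OMP_NUM_THREADS=1 python3 t5.py
python3 - <<'E'
from h import *; import kin,sim
R=kin.frame(-105,35,-1); f=np.array([.4925,-.037,.033])+.019*R[:,0]; pre=f-.11*R[:,0]
print(f,pre)
p,RR=rows(pre,R,4); p2,RR=rows(f,R,6,p0=p,R0=RR)
q=bot.get_obs()['q'];q,tr=sim.path(q,p,RR,4);q,tr=sim.path(q,p2,RR,6);print(q.round(2),kin.joints(q))
E
```

```text
[-0.95  1.21  0.82  2.08  0.01  0.66 -0.58]
-60 95 mar 0.01 ex 0.32 wx 0.54 wz 0.08 clear -0.01 p [0.91 0.42] [-1.09  1.29  0.37  1.54  0.46  1.85  0.8 ]
-50 95 mar 0.15 ex 0.28 wx 0.49 wz 0.08 clear -0.01 p [0.82 0.57] [-1.17  1.29  0.42  1.63  0.54  1.71  0.81]
-50 100 mar 0.1 ex 0.3 wx 0.52 wz 0.1 clear -0.003 p [0.87 0.5 ] [-1.11  1.26  0.38  1.58  0.47  1.76  0.85]
-50 105 mar 0.05 ex 0.33 wx 0.55 wz 0.12 clear 0.004 p [0.91 0.42] [-1.05  1.23  0.34  1.53  0.4   1.81  0.88]
-50 110 mar 0.01 ex 0.36 wx 0.59 wz 0.14 clear 0.007 p [0.94 0.34] [-0.99  1.21  0.3   1.49  0.33  1.85  0.9 ]
-45 95 mar 0.23 ex 0.28 wx 0.47 wz 0.08 clear -0.01 p [0.77 0.64] [-1.21  1.29  0.44  1.68  0.58  1.63  0.8 ]
-45 100 mar 0.17 ex 0.28 wx 0.5 wz 0.1 clear -0.003 p [0.82 0.57] [-1.15  1.26  0.4   1.63  0.52  1.69  0.85]
-45 105 mar 0.12 ex 0.31 wx 0.53 wz 0.12 clear 0.004 p [0.87 0.5 ] [-1.09  1.23  0.36  1.58  0.45  1.74  0.89]
-45 110 mar 0.07 ex 0.34 wx 0.56 wz 0.14 clear 0.007 p [0.91 0.42] [-1.03  1.2   0.32  1.53  0.38  1.79  0.91]
-45 115 mar 0.03 ex 0.37 wx 0.6 wz 0.15 clear 0.008 p [0.94 0.3
[... 886 characters left out ...]
8519546]
slide [[0.007, 0.007, 0.0], [0.008, 0.007, 0.0], [0.008, 0.007, 0.0], [0.009, 0.006, 0.0]]
rot [[-0.001, -0.001, 0.043], [-0.001, -0.001, 0.043], [-0.001, -0.001, 0.043], [-0.001, -0.001, 0.043]]
end [0.5117 0.0346 0.0854] step mm 10.816653826391967 deg 2.465050618926868
slide [[0.018, 0.0, 0.0], [0.019, 0.0, 0.0], [0.018, 0.0, 0.0], [0.018, 0.0, 0.0], [0.019, 0.0, 0.0], [0.018, 0.0, 0.0]]
rot [[0.0, 0.0, -0.0], [0.0, 0.0, -0.0], [0.0, 0.0, -0.0], [0.0, 0.0, -0.0], [0.0, 0.0, -0.0], [0.0, 0.0, -0.0]]
end [ 0.4884 -0.0524  0.0223] step mm 19.0 deg 0.0
[-0.95  1.21  0.83  2.08 -0.    0.66 -0.57] (array([0.37785943, 0.47332563, 0.51018478]), array([0.55710379, 0.20321069, 0.20829629]))
```

Emit:
drive_tool(slide=[[0.007,0.007,0],[0.008,0.007,0],[0.008,0.007,0],[0.009,0.006,0],[0.018,0,0],[0.019,0,0],[0.018,0,0],[0.018,0,0],[0.019,0,0],[0.018,0,0],[0,0,0]], delta_rot=[[-0.001,-0.001,0.043],[-0.001,-0.001,0.043],[-0.001,-0.001,0.043],[-0.001,-0.001,0.043],[0,0,0],[0,0,0],[0,0,0],[0,0,0],[0,0,0],[0,0,0],[0,0,0]])

```text
time_s: 8.52
eef_pos: [0.4878, -0.0534, 0.0225]
eef_rot: [-0.562, 1.556, -0.949]
wrist_force: [0.5, 0.3, 0.0]
grip_width: 0.0854
```

```bash
python3 - <<'E'
from h import *
say()
ci=camera_info("wrist");cv2.imwrite("pics/wrist4.png",read_camera("wrist")[:,:,::-1])
cv2.imwrite("pics/side4.png",read_camera("side")[:,:,::-1])
E
```

```text
t 8.53 p [ 0.4878 -0.0534  0.0225] q [-0.95  1.21  0.83  2.07 -0.    0.67 -0.57] F [0.5 0.3 0. ] w 0.0854
[[-0.214  0.15   0.965]
 [-0.79   0.555 -0.261]
 [-0.575 -0.818 -0.001]]
```

View pics/wrist4.png

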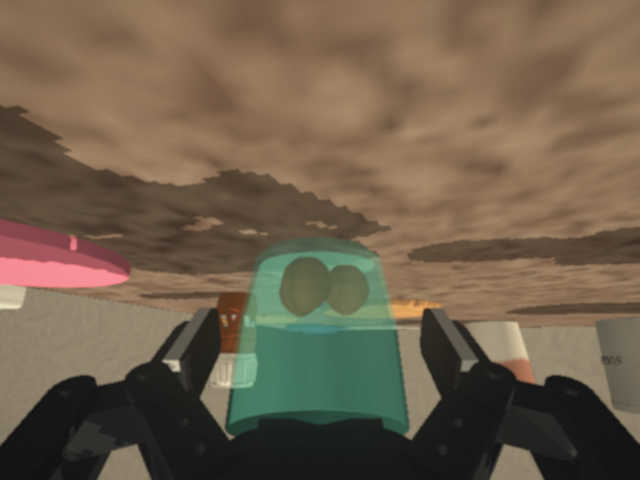

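View pics/side4.png

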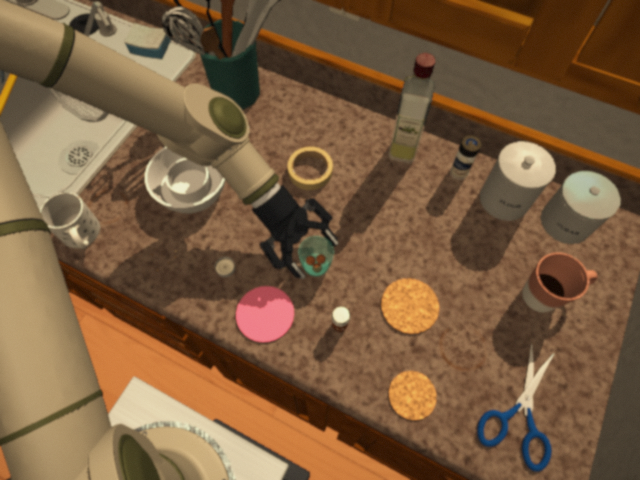

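The tumbler stands centred between the pads (column 318). Closing.

Emit:
drive_tool(slide=[[0,0,0],[0,0,0],[0,0,0],[0,0,0],[0,0,0],[0,0,0]], delta_rot=[[0,0,0],[0,0,0],[0,0,0],[0,0,0],[0,0,0],[0,0,0]], gripper=-1, force=26)

```text
time_s: 9.38
eef_pos: [0.4882, -0.0528, 0.0221]
eef_rot: [-0.564, 1.556, -0.948]
wrist_force: [1.0, 4.7, 7.1]
grip_width: 0.0624
```

```bash
python3 - <<'E'
from h import *
say()
R=Ro.from_rotvec(bot.get_obs()['eef_rot']).as_matrix()
rows(bot.get_obs()['eef_pos']+[0,0,.03],R,3)
E
```

```text
t 9.38 p [ 0.4882 -0.0528  0.0221] q [-0.95  1.21  0.83  2.07 -0.    0.67 -0.57] F [1.  4.7 7.1] w 0.0624
[[-0.214  0.148  0.966]
 [-0.79   0.555 -0.26 ]
 [-0.574 -0.819 -0.002]]
slide [[-0.006, -0.008, -0.0], [-0.005, -0.008, -0.0], [-0.006, -0.009, -0.0]]
rot [[0.0, 0.0, 0.0], [0.0, 0.0, 0.0], [0.0, 0.0, 0.0]]
end [ 0.4881 -0.0532  0.0524] step mm 10.816653826391967 deg 0.0
```

Emit:
drive_tool(slide=[[-0.006,-0.008,0],[-0.006,-0.008,0],[-0.006,-0.008,0],[0,0,0]], delta_rot=[[0,0,0],[0,0,0],[0,0,0],[0,0,0]])

```text
time_s: 9.88
eef_pos: [0.4883, -0.0522, 0.0521]
eef_rot: [-0.563, 1.556, -0.948]
wrist_force: [0.0, -0.1, -1.7]
grip_width: 0.0625
```

```bash
python3 - <<'E'
from h import *
say()
w=read_camera("wrist");s=read_camera("side")
cv2.imwrite("pics/wrist5.png",w[:,:,::-1])
cv2.imwrite("pics/side5.png",cv2.resize(s[200:300,230:380,::-1],None,fx=5,fy=5))
E
```

```text
t 9.88 p [ 0.4883 -0.0522  0.0521] q [-0.96  1.17  0.86  2.08  0.02  0.7  -0.55] F [ 0.  -0.1 -1.7] w 0.0625
[[-0.214  0.149  0.965]
 [-0.79   0.556 -0.261]
 [-0.575 -0.818 -0.001]]
```

View pics/wrist5.png

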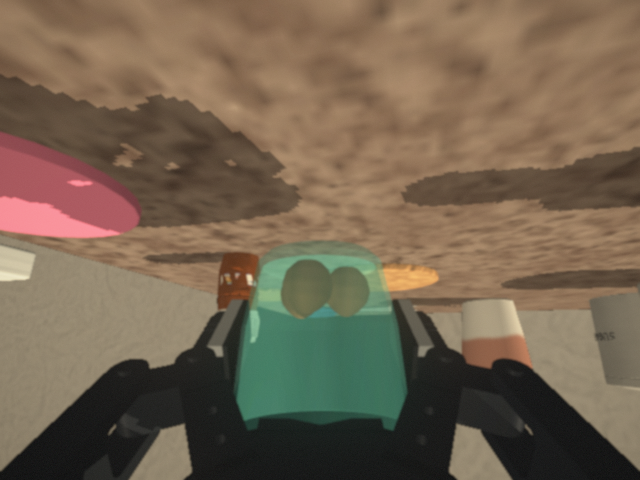

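View pics/side5.png

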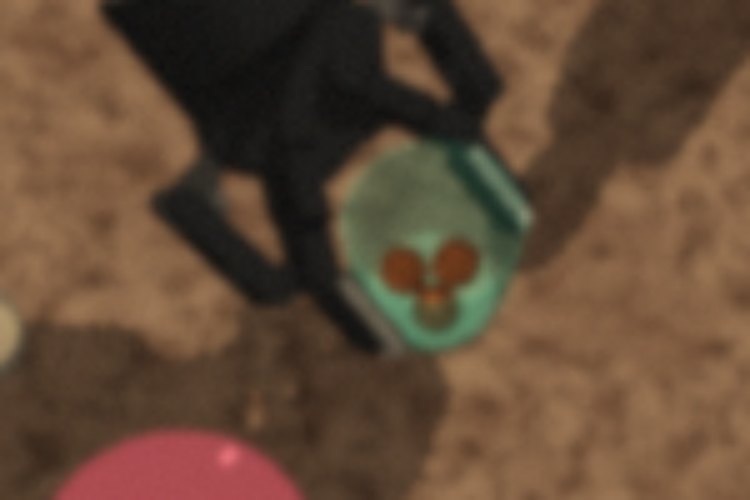

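```bash
cat > plan.py <<'E'
from h import *; import kin,sim
off=.019; dish=np.array([.533,.286,.006])
def rz(a): return Ro.from_rotvec([0,0,np.radians(a)])
YW,G=-40,110
Rg=kin.frame(-105,35,-1)
R1=rz(YW+105).as_matrix()@Rg
gb=-R1[:,0]*[1,1,0];gb/=np.linalg.norm(gb);P=rz(-G).apply(gb);AX=np.cross([0,0,1],P)
def tool(t,back,h):
    Rt=Ro.from_rotvec(AX*np.radians(t)).as_matrix()@R1
    m=np.array([*(dish[:2]-back*P[:2]),h]); return m+off*Rt[:,0],Rt
def multi(segs,p=None,R=None):
    SL=[];DR=[]
    return SL
E
python3 - <<'E'
from plan import *
o=bot.get_obs()
Rn=Ro.from_rotvec(o['eef_rot']).as_matrix()
pa=o['eef_pos']+[0,.0,.11]
p,R=rows(pa,Rg,4)
pb,Rb=tool(0,.051,.20)
p2,R2=rows(pb,Rb,13,p0=p,R0=R)
q=o['q'];q,t1=sim.path(q,p,R,4);q,t2=sim.path(q,p2,R2,13)
print(P,q.round(2),[np.round(v,2) for v in kin.joints(q)],max(t[1] for t in t1+t2), np.abs(np.diff([t[0] for t in t1+t2],axis=0)).max(0)*8)
for t in range(5,111,5):
    pp,RR=tool(t,.051,.20-.08*min(1,t/75)); q,e,a=sim.step(q,pp,RR)
    if t%15==5: print(t,q.round(2),round(e,2),[np.round(v,2) for v in kin.joints(q)])
E
```

```text
slide [[-0.016, -0.023, -0.0], [-0.016, -0.022, -0.0], [-0.015, -0.023, -0.0], [-0.016, -0.022, -0.0]]
rot [[0.0, -0.001, -0.0], [0.0, -0.0, -0.001], [0.001, -0.001, -0.0], [-0.0, -0.001, -0.0]]
end [ 0.4882 -0.0523  0.1612] step mm 28.017851452243796 deg 0.08102846845413955
slide [[-0.02, 0.011, -0.005], [-0.02, 0.012, -0.003], [-0.02, 0.011, -0.001], [-0.021, 0.012, 0.001], [-0.02, 0.012, 0.003], [-0.02, 0.011, 0.005], [-0.019, 0.011, 0.007], [-0.019, 0.011, 0.009], [-0.018, 0.01, 0.01], [-0.018, 0.009, 0.013], [-0.016, 0.009, 0.014], [-0.015, 0.008, 0.016], [-0.015, 0.008, 0.017]]
rot [[-0.05, -0.071, -0.0], [-0.05, -0.072, -0.0], [-0.05, -0.071, -0.0], [-0.05, -0.072, -0.0], [-0.05, -0.071, -0.0], [-0.051, -0.072, -0.0], [-0.05, -0.071, -0.0], [-0.05, -0.072, -0.0], [-0.05, -0.071, -0.0], [-0.05, -0.071, -0.0], [-0.05, -0.072, -0.0], [-0.05, -0.071, -0.0], [-0.05, -0.072, -0.0]]
end [0.5005 0.251  0.1889] step mm 24.20743687382041 deg 5.055358289462916
[0.8660254 0.5       0.       ] [-1.69  0.97  1.08  2.25  0.48  0.33 -0.46] [array([-0.03,  0.53,  0.65]), array([0.3 , 0.42, 0.3
[... 257 characters left out ...]
.2 ] 0.0 [array([0.06, 0.49, 0.7 ]), array([0.35, 0.45, 0.37])]
35 [-1.38  0.86  0.67  2.    0.41  0.85  0.02] 0.0 [array([0.12, 0.48, 0.7 ]), array([0.4 , 0.48, 0.35])]
50 [-1.28  0.91  0.57  1.9   0.37  1.04  0.23] 0.0 [array([0.18, 0.48, 0.68]), array([0.44, 0.5 , 0.32])]
65 [-1.2   0.98  0.49  1.79  0.35  1.23  0.42] 0.0 [array([0.22, 0.49, 0.64]), array([0.48, 0.52, 0.28])]
80 [-1.14  1.05  0.43  1.7   0.35  1.4   0.59] 0.0 [array([0.26, 0.5 , 0.6 ]), array([0.51, 0.54, 0.23])]
95 [-1.1   1.12  0.39  1.63  0.38  1.57  0.77] 0.0 [array([0.29, 0.51, 0.56]), array([0.53, 0.55, 0.19])]
110 [-1.07  1.19  0.35  1.57  0.42  1.73  0.94] 0.0 [array([0.31, 0.51, 0.52]), array([0.54, 0.56, 0.14])]
```

Emit:
drive_tool(slide=[[-0.016,-0.023,0],[-0.016,-0.022,0],[-0.015,-0.023,0],[-0.016,-0.022,0],[-0.02,0.011,-0.005],[-0.02,0.012,-0.003],[-0.02,0.011,-0.001],[-0.021,0.012,0.001],[-0.02,0.012,0.003],[-0.02,0.011,0.005],[-0.019,0.011,0.007],[-0.019,0.011,0.009],[-0.018,0.01,0.01],[-0.018,0.009,0.013],[-0.016,0.009,0.014],[-0.015,0.008,0.016],[-0.015,0.008,0.017],[0,0,0]], delta_rot=[[0,0,0],[0,0,0],[0,0,0],[0,0,0],[-0.05,-0.071,0],[-0.05,-0.072,0],[-0.05,-0.071,0],[-0.05,-0.072,0],[-0.05,-0.071,0],[-0.05,-0.072,0],[-0.05,-0.071,0],[-0.05,-0.072,0],[-0.05,-0.071,0],[-0.05,-0.071,0],[-0.05,-0.072,0],[-0.05,-0.071,0],[-0.05,-0.072,0],[0,0,0]], force=30)

```text
time_s: 12.22
eef_pos: [0.5007, 0.2518, 0.1889]
eef_rot: [-1.246, 0.958, -0.067]
wrist_force: [0.2, 0.5, -0.6]
grip_width: 0.0622
```

```bash
cat > a.py <<'E'
from plan import *
say()
o=bot.get_obs()
# fresh dish measurement from both fixed cameras, marks projected
for n in ("side","scene"):
    im=read_camera(n)[:,:,::-1].copy();ci=camera_info(n)
    cv2.imwrite(f"pics/{n}6raw.png",im)
    for z,r in ((.055,.084),(.045,.04)):
        pts=np.array([proj(ci,[dish[0]+r*np.cos(a),dish[1]+r*np.sin(a),z]) for a in np.linspace(0,6.28,40)])
        for u,v in pts: cv2.circle(im,(int(round(u)),int(round(v))),0,(0,0,255),-1)
    u,v=proj(ci,dish); u,v=int(u),int(v)
    cv2.imwrite(f"pics/{n}6.png",cv2.resize(im[max(0,v-80):v+70,max(0,u-100):u+100],None,fx=4,fy=4,interpolation=cv2.INTER_CUBIC))
E
python3 a.py
```

```text
t 12.22 p [0.5007 0.2518 0.1889] q [-1.69  0.97  1.07  2.25  0.48  0.33 -0.46] F [ 0.2  0.5 -0.6] w 0.0622
[[ 0.626 -0.441  0.643]
 [-0.526  0.37   0.766]
 [-0.575 -0.818 -0.001]]
```

View pics/side6.png

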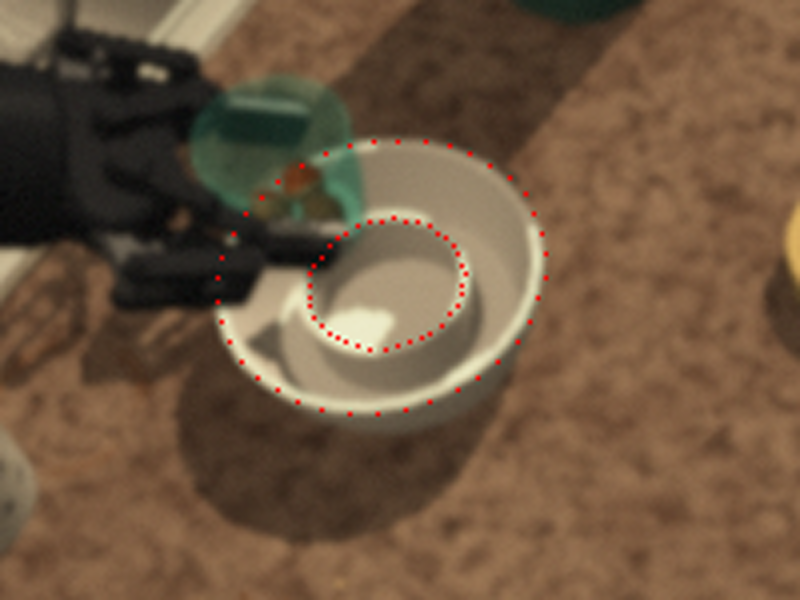

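View pics/scene6.png

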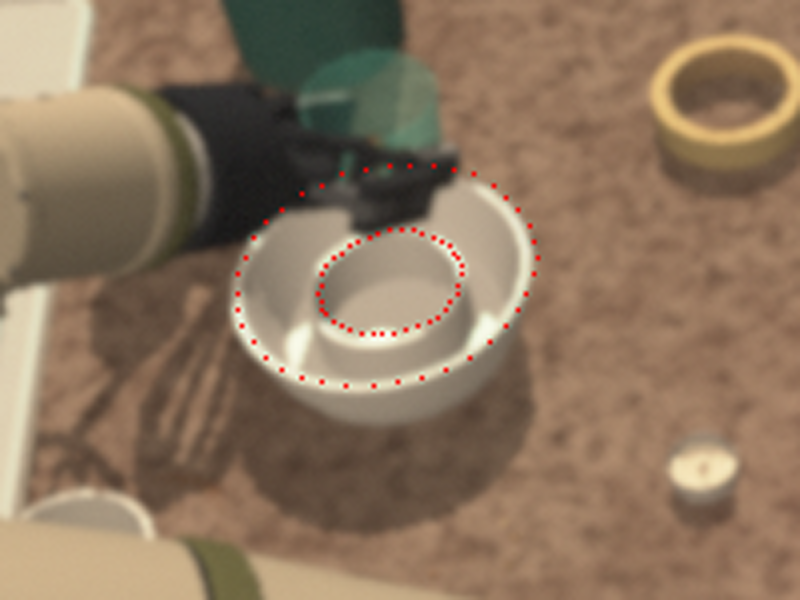

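```bash
cat >> plan.py <<'E'
def seq(poses):
    o=bot.get_obs();p=np.array(o['eef_pos']);R=Ro.from_rotvec(o['eef_rot']).as_matrix();q=o['q'];SL=[];DR=[];Q=[q]
    for pt,Rt in poses:
        s=np.round(R.T@(pt-p),3);d=np.round(Ro.from_matrix(R.T@Rt).as_rotvec(),3)
        SL.append(s.tolist());DR.append(d.tolist());p=p+R@s;R=R@Ro.from_rotvec(d).as_matrix()
        q,e,a=sim.step(q,p,R);Q.append(q)
        if e>.5: print('unreach',e,a)
    print('slide',SL);print('rot',DR);print('n',len(SL),'max mm',1e3*np.linalg.norm(SL,axis=1).max(),'deg',np.degrees(np.linalg.norm(DR,axis=1).max()))
    print('end',p.round(4),q.round(2),'qd',(np.abs(np.diff(Q,axis=0)).max(0)*8).round(2))
    return p,R,q
E
python3 - <<'E'
from plan import *
seq([tool(t,.052,.20-.08*(t/70)) for t in np.linspace(0,70,11)[1:]])
E
```

```text
slide [[0.004, 0.008, -0.002], [0.005, 0.007, -0.001], [0.005, 0.007, 0.001], [0.005, 0.006, 0.001], [0.005, 0.006, 0.003], [0.005, 0.005, 0.002], [0.004, 0.004, 0.004], [0.005, 0.004, 0.005], [0.005, 0.003, 0.005], [0.004, 0.003, 0.005]]
rot [[-0.096, 0.062, 0.04], [-0.094, 0.066, 0.041], [-0.094, 0.066, 0.042], [-0.094, 0.066, 0.042], [-0.094, 0.066, 0.042], [-0.094, 0.066, 0.041], [-0.095, 0.065, 0.042], [-0.094, 0.066, 0.042], [-0.094, 0.066, 0.042], [-0.094, 0.066, 0.042]]
n 10 max mm 9.16515138991168 deg 7.020545173921775
end [0.4878 0.2427 0.1111] [-1.18  1.01  0.46  1.76  0.35  1.28  0.47] qd [0.53 0.42 0.74 0.42 0.19 0.87 0.82]
```

Emit:
drive_tool(slide=[[0.004,0.008,-0.002],[0.005,0.007,-0.001],[0.005,0.007,0.001],[0.005,0.006,0.001],[0.005,0.006,0.003],[0.005,0.005,0.002],[0.004,0.004,0.004],[0.005,0.004,0.005],[0.005,0.003,0.005],[0.004,0.003,0.005],[0,0,0]], delta_rot=[[-0.094,0.065,0.042],[-0.094,0.066,0.042],[-0.094,0.066,0.042],[-0.094,0.066,0.042],[-0.094,0.066,0.042],[-0.094,0.066,0.042],[-0.094,0.066,0.042],[-0.094,0.066,0.042],[-0.094,0.066,0.042],[-0.094,0.066,0.042],[0,0,0]])

```text
time_s: 13.7
eef_pos: [0.4883, 0.2422, 0.1099]
eef_rot: [-1.882, 1.946, 0.364]
wrist_force: [-0.1, -0.2, -1.7]
grip_width: 0.0626
```

```bash
cat > b.py <<'E'
import sys
from plan import *
say(); k=sys.argv[1]
out=[]
for n,(u,v) in (("side",(187,175)),("scene",(190,255))):
    im=read_camera(n)[:,:,::-1].copy()
    out.append(cv2.resize(im[v-65:v+65,u-70:u+60],(400,400),interpolation=cv2.INTER_CUBIC))
cv2.imwrite(f"pics/b{k}.png",np.hstack(out))
R=Ro.from_rotvec(bot.get_obs()['eef_rot']).as_matrix()
c=R@(Rg.T@[0,0,1]); print('cup axis',c.round(3),'tilt',np.degrees(np.arccos(c[2])).round(1)); m=bot.get_obs()['eef_pos']-off*R[:,0]
d=np.cross(np.cross(c,[0,0,-1]),c);d/=np.linalg.norm(d)
print('mid',m.round(4),'lip',(m+.033*c+.0335*d).round(4),'lip along P',((m+.033*c+.0335*d-dish)[:2]@P[:2]).round(4))
E
python3 b.py 1
```

```text
t 13.7 p [0.4883 0.2422 0.1099] q [-1.17  1.02  0.45  1.75  0.34  1.29  0.46] F [-0.1 -0.2 -1.7] w 0.0626
[[-0.007 -0.994  0.108]
 [-0.888  0.055  0.457]
 [-0.46  -0.093 -0.883]]
cup axis [0.817 0.464 0.343] tilt 69.9
mid [0.4881 0.2595 0.12  ] lip [0.5251 0.2805 0.0999] lip along P -0.0096
```

View pics/b1.png

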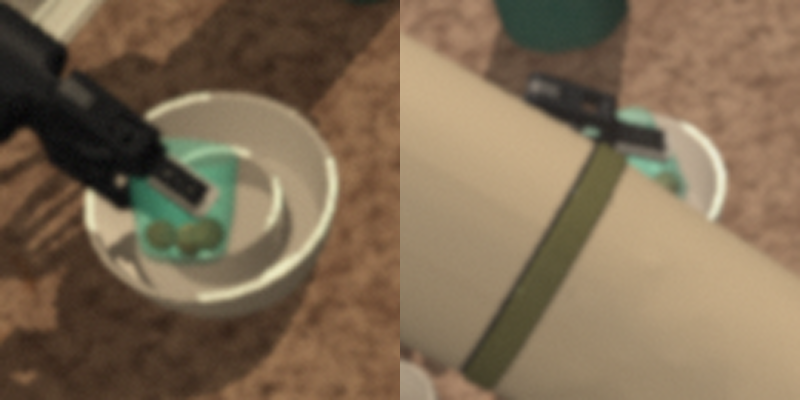

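```bash
python3 - <<'E'
from plan import *
seq([tool(t,.054,.118) for t in (73,76,79,81,83,84.5,86,87.5,89)])
E
```

```text
slide [[0.001, 0.002, 0.001], [0.0, 0.001, -0.001], [0.0, -0.0, -0.0], [0.0, 0.0, -0.001], [0.0, 0.0, -0.0], [0.0, 0.001, -0.0], [0.0, -0.0, -0.001], [0.0, -0.0, 0.0], [0.0, 0.0, -0.0]]
rot [[-0.043, 0.03, 0.012], [-0.04, 0.029, 0.018], [-0.04, 0.028, 0.018], [-0.027, 0.019, 0.012], [-0.027, 0.018, 0.012], [-0.02, 0.014, 0.009], [-0.02, 0.015, 0.009], [-0.02, 0.014, 0.009], [-0.021, 0.014, 0.009]]
n 9 max mm 2.449489742783178 deg 3.081746058743967
end [0.4842 0.2413 0.1125] [-1.11  1.09  0.39  1.66  0.37  1.51  0.69] qd [0.08 0.11 0.08 0.15 0.05 0.3  0.29]
```

Emit:
drive_tool(slide=[[0.001,0.002,0.001],[0,0.001,-0.001],[0,0,0],[0,0,-0.001],[0,0,0],[0,0.001,0],[0,0,-0.001],[0,0,0],[0,0,0],[0,0,0],[0,0,0]], delta_rot=[[-0.043,0.03,0.012],[-0.04,0.029,0.018],[-0.04,0.028,0.018],[-0.027,0.019,0.012],[-0.027,0.018,0.012],[-0.02,0.014,0.009],[-0.02,0.014,0.009],[-0.02,0.014,0.009],[-0.02,0.014,0.009],[0,0,0],[0,0,0]])

```text
time_s: 15.18
eef_pos: [0.484, 0.2422, 0.1125]
eef_rot: [-2.037, 2.213, 0.514]
wrist_force: [-0.0, -0.3, -1.3]
grip_width: 0.0622
```

```bash
python3 b.py 2
```

```text
t 15.18 p [0.484  0.2422 0.1125] q [-1.12  1.1   0.39  1.65  0.36  1.51  0.69] F [-0.  -0.3 -1.3] w 0.0622
[[-0.107 -0.982 -0.159]
 [-0.951  0.054  0.304]
 [-0.29   0.183 -0.939]]
cup axis [0.865 0.501 0.016] tilt 89.1
mid [0.486  0.2603 0.1181] lip [0.515  0.2771 0.0851] lip along P -0.02
```

View pics/b2.png

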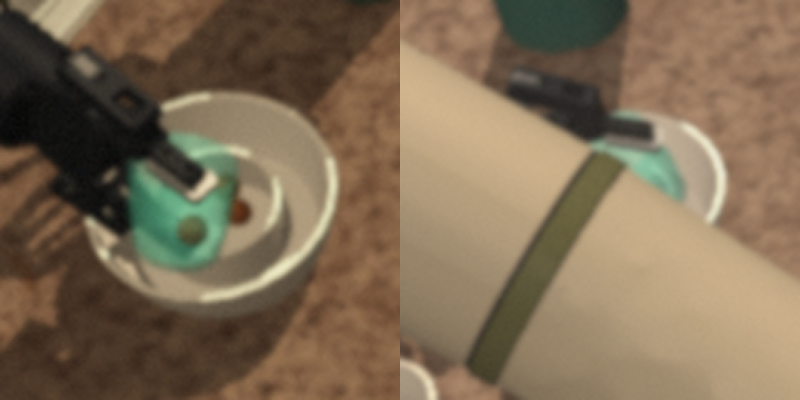

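Two nuts appear to be in the well, at crop (240,212) and (228,185), and one is still in the tumbler at (190,230). I'll tilt further, slowly.

```bash
python3 - <<'E'
from plan import *
seq([tool(t,b,.118) for t,b in ((91,.053),(93,.052),(95,.051),(97,.050),(99,.049),(101,.048),(103,.047),(105,.046))])
E
```

```text
slide [[0.001, -0.001, -0.001], [-0.001, -0.0, -0.0], [-0.001, -0.001, -0.001], [-0.0, -0.001, 0.0], [-0.001, -0.0, -0.0], [-0.0, -0.001, -0.001], [-0.001, -0.0, -0.0], [-0.001, -0.001, -0.001]]
rot [[-0.025, 0.019, 0.013], [-0.027, 0.019, 0.012], [-0.027, 0.018, 0.012], [-0.027, 0.019, 0.012], [-0.026, 0.019, 0.012], [-0.027, 0.019, 0.012], [-0.027, 0.019, 0.012], [-0.027, 0.019, 0.012]]
n 8 max mm 1.7320508075688774 deg 2.0127054021675628
end [0.4904 0.2448 0.1156] [-1.07  1.17  0.35  1.57  0.41  1.69  0.88] qd [0.06 0.09 0.05 0.1  0.06 0.19 0.2 ]
```

Emit:
drive_tool(slide=[[0.001,-0.001,-0.001],[-0.001,0,0],[-0.001,-0.001,-0.001],[0,-0.001,0],[-0.001,0,0],[0,-0.001,-0.001],[-0.001,0,0],[-0.001,-0.001,-0.001],[0,0,0],[0,0,0],[0,0,0]], delta_rot=[[-0.026,0.019,0.012],[-0.027,0.019,0.012],[-0.027,0.019,0.012],[-0.027,0.019,0.012],[-0.027,0.019,0.012],[-0.027,0.019,0.012],[-0.027,0.019,0.012],[-0.027,0.019,0.012],[0,0,0],[0,0,0],[0,0,0]])

```text
time_s: 16.65
eef_pos: [0.4904, 0.2448, 0.1157]
eef_rot: [1.914, -2.185, -0.583]
wrist_force: [-0.6, -0.1, -1.6]
grip_width: 0.0624
```

```bash
python3 b.py 3
```

```text
t 16.65 p [0.4904 0.2448 0.1157] q [-1.07  1.18  0.35  1.57  0.41  1.69  0.88] F [-0.6 -0.1 -1.6] w 0.0624
[[-0.156 -0.91  -0.383]
 [-0.98   0.096  0.173]
 [-0.121  0.403 -0.907]]
cup axis [ 0.835  0.484 -0.261] tilt 105.1
mid [0.4933 0.2634 0.118 ] lip [0.5134 0.275  0.077 ] lip along P -0.0225
```

View pics/b3.png

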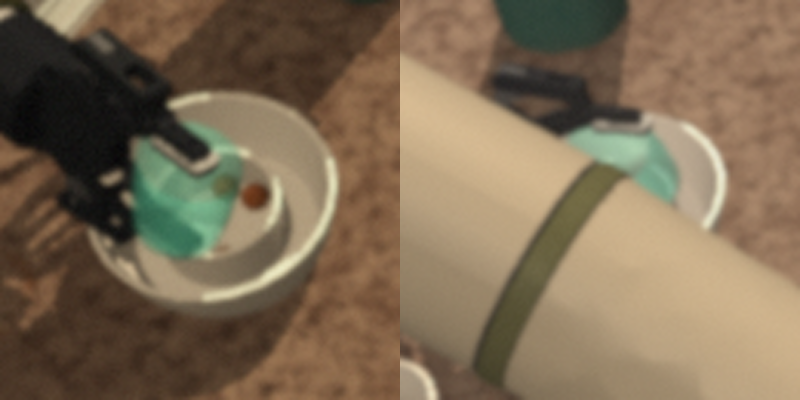

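The tumbler looks empty. Backing off: up first, then untilt.

```bash
python3 - <<'E'
from plan import *
L=[tool(105,.046,.118+.02*i) for i in (1,2)]+[tool(t,.05,h) for t,h in zip(np.linspace(105,0,15)[1:],np.minimum(.158+.006*np.arange(1,15),.2))]
p,R,q=seq(L)
E
```

```text
slide [[-0.002, 0.008, -0.018], [-0.002, 0.008, -0.018], [0.001, 0.005, -0.003], [-0.001, 0.001, -0.005], [-0.002, -0.0, -0.004], [-0.002, -0.001, -0.004], [-0.003, -0.001, -0.005], [-0.002, -0.001, -0.004], [-0.004, -0.003, -0.003], [0.0, -0.001, 0.001], [0.0, -0.0, 0.001], [0.0, -0.001, 0.002], [0.0, -0.001, 0.001], [0.0, -0.001, 0.001], [-0.0, -0.001, 0.002], [-0.0, -0.001, 0.001]]
rot [[0.002, -0.002, 0.001], [-0.0, 0.0, -0.0], [0.1, -0.07, -0.045], [0.101, -0.071, -0.045], [0.101, -0.07, -0.045], [0.101, -0.071, -0.044], [0.101, -0.07, -0.045], [0.1, -0.071, -0.045], [0.101, -0.071, -0.045], [0.101, -0.07, -0.044], [0.101, -0.071, -0.045], [0.1, -0.07, -0.045], [0.101, -0.071, -0.045], [0.101, -0.07, -0.045], [0.101, -0.071, -0.044], [0.1, -0.07, -0.045]]
n 16 max mm 19.79898987322333 deg 7.5288921658935175
end [0.5018 0.251  0.1891] [-1.66  0.92  1.01  2.25  0.64  0.37 -0.62] qd [0.54 0.56 0.83 0.46 0.34 1.09 1.13]
```

Emit:
drive_tool(slide=[[-0.002,0.008,-0.018],[-0.002,0.008,-0.018],[0.001,0.005,-0.003],[-0.001,0.001,-0.005],[-0.002,0,-0.004],[-0.002,-0.001,-0.004],[-0.003,-0.001,-0.005],[-0.002,-0.001,-0.004],[-0.004,-0.003,-0.003],[0,-0.001,0.001],[0,0,0.001],[0,-0.001,0.002],[0,-0.001,0.001],[0,-0.001,0.001],[0,-0.001,0.002],[0,-0.001,0.001]], delta_rot=[[0,0,0],[0,0,0],[0.101,-0.071,-0.045],[0.101,-0.071,-0.045],[0.101,-0.07,-0.045],[0.101,-0.071,-0.045],[0.101,-0.07,-0.045],[0.101,-0.071,-0.045],[0.101,-0.071,-0.045],[0.101,-0.07,-0.045],[0.101,-0.071,-0.045],[0.101,-0.07,-0.045],[0.101,-0.071,-0.045],[0.101,-0.07,-0.045],[0.101,-0.071,-0.045],[0.101,-0.07,-0.045]])

```text
time_s: 18.75
eef_pos: [0.5017, 0.2509, 0.1903]
eef_rot: [-1.242, 0.951, -0.069]
wrist_force: [-0.1, 0.1, -2.4]
grip_width: 0.0622
```

```bash
python3 b.py 4; python3 - <<'E'
from plan import *
co=np.array([.498,-.233]); o=bot.get_obs()
pm=np.array([.515,.03,.20])+off*Rg[:,0]
pf=np.array([*co,.12])+off*Rg[:,0]
p0=o['eef_pos'];R0=Ro.from_rotvec(o['eef_rot']).as_matrix()
rv=Ro.from_matrix(R0.T@Rg).as_rotvec();n=12
L=[(p0+(pm-p0)*i/n,R0@Ro.from_rotvec(rv*i/n).as_matrix()) for i in range(1,n+1)]+[(pm+(pf-pm)*i/8,Rg) for i in range(1,9)]
p,R,q=seq(L);print([np.round(v,2) for v in kin.joints(q)])
pl=np.array([*co,.04])+off*Rg[:,0]
q,e,a=sim.step(q,pl,Rg);print(q.round(2),e,[np.round(v,2) for v in kin.joints(q)])
E
```

```text
t 18.75 p [0.5017 0.2509 0.1903] q [-1.67  0.93  1.02  2.25  0.63  0.36 -0.63] F [-0.1  0.1 -2.4] w 0.0622
[[ 0.631 -0.436  0.642]
 [-0.523  0.372  0.767]
 [-0.573 -0.82   0.007]]
cup axis [-0.003  0.003  1.   ] tilt 0.2
mid [0.4882 0.2605 0.2   ] lip [0.4646 0.2846 0.2329] lip along P -0.0599
slide [[0.011, -0.008, -0.014], [0.012, -0.008, -0.014], [0.013, -0.009, -0.011], [0.014, -0.009, -0.011], [0.014, -0.011, -0.008], [0.015, -0.01, -0.007], [0.016, -0.011, -0.005], [0.016, -0.011, -0.003], [0.016, -0.011, -0.002], [0.016, -0.011, 0.001], [0.016, -0.012, 0.002], [0.016, -0.011, 0.004], [0.032, -0.01, 0.007], [0.032, -0.01, 0.006], [0.032, -0.011, 0.007], [0.033, -0.01, 0.006], [0.032, -0.01, 0.006], [0.032, -0.011, 0.007], [0.032, -0.01, 0.006], [0.032, -0.01, 0.007]]
rot [[0.054, 0.078, 0.0], [0.054, 0.077, 0.001], [0.055, 0.078, 0.0], [0.054, 0.078, 0.0], [0.054, 0.077, 0.001], [0.054, 0.078, -0.0], [0.054, 0.078, 0.0], [0.055, 0.078, 0.001], [0.054, 0.077, 0.0], [0.054, 0.078, 0.0], [0.054, 0.078, 0.001], [0.054, 0.077, 0.0], [0.0, 0.0, 0.0], [0.0, 0.0, 0.0], [0.0, 0.0, 0.0], [0.0, 0.0, 0.0], [0.0, 0.0, 0.0], [0.0, 0.0, 0.0], [0.0, 0.0, 0.0], [0.0, 0.0, 0.0]]
n 20 max mm 35.0 deg 5.468671305592153
end [ 0.4943 -0.2476  0.109 ] [-0.67  1.08  0.94  2.16  0.3   0.46 -0.53] qd [0.46 0.2  0.23 0.3  0.38 0.61 0.07]
[array([0.47, 0.33, 0.58]), array([0.56, 0.01, 0.29])]
[-0.64  1.22  0.87  2.15  0.25  0.37 -0.59] 2.359479019930958e-13 [array([0.51, 0.34, 0.51]), array([0.56, 0.01, 0.21])]
```

View pics/b4.png

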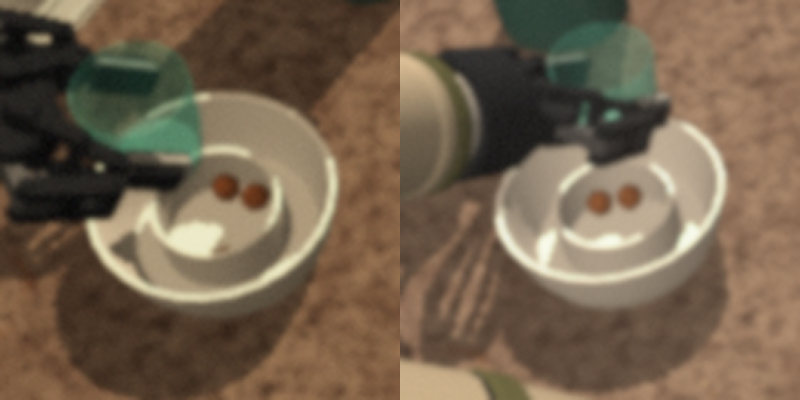

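```bash
python3 - <<'E'
from plan import *
out=[]
for n,(u,v) in (("side",(187,180)),("scene",(190,265))):
    im=read_camera(n)[:,:,::-1].copy();ci=camera_info(n)
    out.append(cv2.resize(im[v-25:v+25,u-25:u+25],(400,400),interpolation=cv2.INTER_LANCZOS4))
    print(n,'well floor centre',proj(ci,dish),'well rim near/inner',[np.round(proj(ci,[dish[0]+.04*np.cos(a),dish[1]+.04*np.sin(a),.045]),1).tolist() for a in (3.14,3.6,4.2)])
cv2.imwrite("pics/z7.png",np.hstack(out))
E
```

```text
side well floor centre (np.float64(191.41623465692243), np.float64(185.43894841119368)) well rim near/inner [[176.2, 189.9], [184.5, 191.7], [196.0, 189.0]]
scene well floor centre (np.float64(193.2152914340976), np.float64(264.98834194994896)) well rim near/inner [[189.9, 267.4], [197.9, 265.0], [205.6, 258.6]]
```

View pics/z7.png

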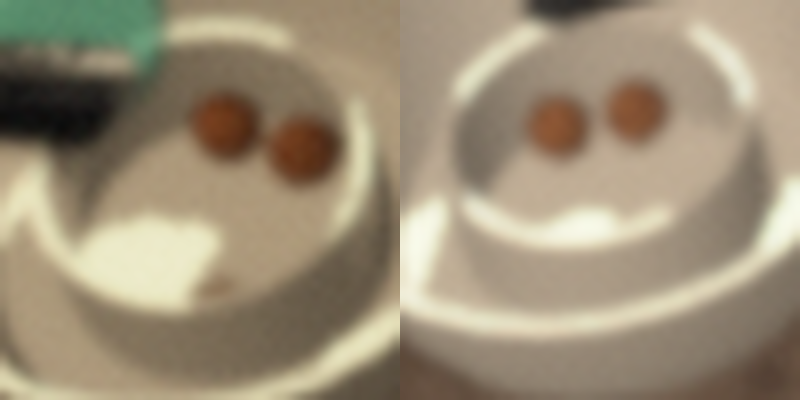

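```bash
python3 - <<'E'
from plan import *
ci=camera_info('side')
for z in (.026,.02): 
    X=onz(ci,(189,190.6),z)[0];print(z,X.round(4),np.hypot(*(X-dish)[:2]))
cv2.imwrite("pics/wrist8.png",read_camera("wrist")[:,:,::-1])
E
```

```text
0.026 [0.5115 0.2722 0.026 ] 0.0255417101328024
0.02 [0.514  0.2756 0.02  ] 0.02170779889545968
```

View pics/wrist8.png

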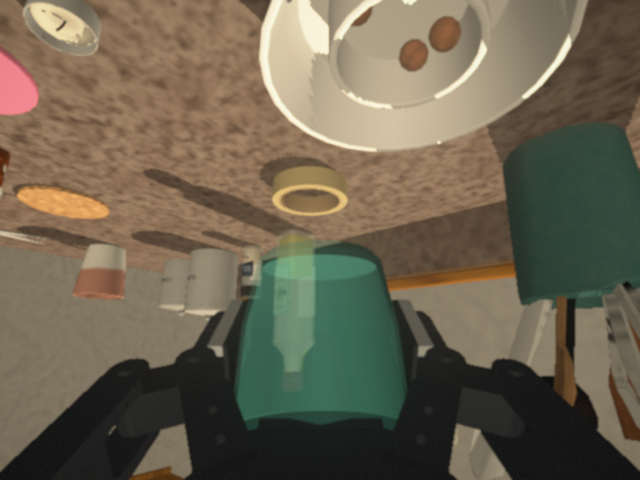

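```bash
python3 - <<'E'
from plan import *
co=np.array([.498,-.233]); o=bot.get_obs()
for yw in (-120,-105,-95,-90,-85,-80):
    Rp=rz(yw+105).as_matrix()@Rg
    q=o['q']
    q,t1=sim.path(q,np.array([.515,.03,.20])+off*Rp[:,0],Rp,12)
    q,t2=sim.path(q,np.array([*co,.12])+off*Rp[:,0],Rp,8);e1=kin.joints(q)[0]
    q,t3=sim.path(q,np.array([*co,.04])+off*Rp[:,0],Rp,5)
    print(yw,max(t[1] for t in t1+t2+t3),q.round(2),e1.round(2),[v.round(2) for v in kin.joints(q)])
E
```

```text
-120 3.444376352465766e-13 [-0.56  1.2   0.84  2.01  0.08  0.65 -0.55] [0.49 0.29 0.58] [array([0.53, 0.3 , 0.51]), array([ 0.62, -0.02,  0.22])]
-105 4.621532547029659e-13 [-0.64  1.22  0.87  2.15  0.25  0.37 -0.59] [0.47 0.33 0.58] [array([0.51, 0.34, 0.5 ]), array([0.56, 0.01, 0.21])]
-95 4.896716022766798e-13 [-0.7   1.26  0.93  2.25  0.38  0.14 -0.63] [0.46 0.36 0.57] [array([0.49, 0.37, 0.48]), array([0.52, 0.02, 0.21])]
-90 29.46916979234934 [-0.73  1.3   0.97  2.3   0.49  0.11 -0.7 ] [0.45 0.38 0.55] [array([0.49, 0.39, 0.45]), array([0.5 , 0.02, 0.22])]
-85 77.60288888954982 [-0.78  1.37  1.06  2.35  0.75  0.11 -0.92] [0.45 0.4  0.52] [array([0.47, 0.42, 0.41]), array([0.48, 0.02, 0.22])]
-80 147.65626717153432 [-0.58  1.14  0.67  2.39  2.08  0.41 -2.2 ] [0.44 0.43 0.48] [array([0.51, 0.3 , 0.55]), array([0.46, 0.01, 0.21])]
```

```bash
python3 - <<'E'
from plan import *
co=np.array([.492,-.232]); o=bot.get_obs();Rp=rz(7).as_matrix()@Rg
pm=np.array([.49,.03,.19])+off*Rp[:,0]
pf=np.array([*co,.12])+off*Rp[:,0]
p0=o['eef_pos'];R0=Ro.from_rotvec(o['eef_rot']).as_matrix()
rv=Ro.from_matrix(R0.T@Rp).as_rotvec();n=12
L=[(p0+(pm-p0)*i/n,R0@Ro.from_rotvec(rv*i/n).as_matrix()) for i in range(1,n+1)]+[(pm+(pf-pm)*i/8,Rp) for i in range(1,9)]
p,R,q=seq(L);print([np.round(v,2) for v in kin.joints(q)])
q,e,a=sim.step(q,np.array([*co,.04])+off*Rp[:,0],Rp);print(q.round(2),e,[np.round(v,2) for v in kin.joints(q)])
E
```

```text
slide [[0.01, -0.006, -0.016], [0.011, -0.007, -0.015], [0.012, -0.007, -0.013], [0.014, -0.008, -0.013], [0.013, -0.009, -0.011], [0.015, -0.009, -0.01], [0.015, -0.01, -0.008], [0.016, -0.01, -0.006], [0.016, -0.01, -0.006], [0.017, -0.01, -0.003], [0.016, -0.011, -0.002], [0.017, -0.01, 0.0], [0.031, -0.012, 0.005], [0.032, -0.011, 0.005], [0.032, -0.012, 0.005], [0.031, -0.011, 0.004], [0.032, -0.011, 0.005], [0.031, -0.012, 0.005], [0.032, -0.011, 0.005], [0.031, -0.012, 0.005]]
rot [[0.048, 0.069, 0.0], [0.049, 0.069, 0.0], [0.048, 0.07, 0.0], [0.049, 0.069, 0.001], [0.048, 0.069, -0.0], [0.049, 0.069, 0.0], [0.048, 0.069, 0.0], [0.049, 0.07, 0.0], [0.048, 0.069, 0.0], [0.049, 0.069, 0.001], [0.048, 0.069, -0.0], [0.049, 0.07, -0.0], [-0.0, -0.0, -0.0], [-0.0, -0.0, -0.0], [-0.0, -0.0, -0.0], [-0.0, -0.0, -0.0], [-0.0, -0.0, -0.0], [-0.0, -0.0, -0.0], [-0.0, -0.0, -0.0], [-0.0, -0.0, -0.0]]
n 20 max mm 34.53983207834109 deg 4.895688834212786
end [ 0.49   -0.2474  0.1096] [-0.71  1.1   0.97  2.24  0.39  0.3  -0.55] qd [0.45 0.23 0.17 0.28 0.33 0.6  0.06]
[array([0.46, 0.35, 0.57]), array([0.53, 0.01, 0.3 ])]
[-0.68  1.25  0.9   2.23  0.34  0.2  -0.62] 3.3438341815022983e-13 [array([0.5 , 0.36, 0.49]), array([0.53, 0.01, 0.21])]
```

Emit:
drive_tool(slide=[[0.01,-0.006,-0.016],[0.011,-0.007,-0.015],[0.012,-0.007,-0.013],[0.014,-0.008,-0.013],[0.013,-0.009,-0.011],[0.015,-0.009,-0.01],[0.015,-0.01,-0.008],[0.016,-0.01,-0.006],[0.016,-0.01,-0.006],[0.017,-0.01,-0.003],[0.016,-0.011,-0.002],[0.017,-0.01,0],[0.031,-0.012,0.005],[0.032,-0.011,0.005],[0.032,-0.012,0.005],[0.031,-0.011,0.004],[0.032,-0.011,0.005],[0.031,-0.012,0.005],[0.032,-0.011,0.005],[0.031,-0.012,0.005]], delta_rot=[[0.048,0.069,0],[0.049,0.069,0],[0.048,0.07,0],[0.049,0.069,0.001],[0.048,0.069,0],[0.049,0.069,0],[0.048,0.069,0],[0.049,0.07,0],[0.048,0.069,0],[0.049,0.069,0.001],[0.048,0.069,0],[0.049,0.07,0],[0,0,0],[0,0,0],[0,0,0],[0,0,0],[0,0,0],[0,0,0],[0,0,0],[0,0,0]])

```text
time_s: 21.5
eef_pos: [0.4904, -0.2489, 0.1084]
eef_rot: [-0.648, 1.502, -0.854]
wrist_force: [0.0, 0.5, -1.0]
grip_width: 0.0623
```

```bash
cat > c.py <<'E'
import sys
from plan import *
say(); k=sys.argv[1]
for n in ("side","scene","wrist"):
    cv2.imwrite(f"pics/{n}_{k}.png",read_camera(n)[:,:,::-1])
R=Ro.from_rotvec(bot.get_obs()['eef_rot']).as_matrix()
c=R@(Rg.T@[0,0,1]); m=bot.get_obs()['eef_pos']-off*R[:,0]
print('cup axis',c.round(3),'mid',m.round(4))
for n in ("side","scene"): print(n,np.round(proj(camera_info(n),m+[0,0,.033]),1),np.round(proj(camera_info(n),m-[0,0,.033]),1))
E
python3 c.py 9
```

```text
t 21.5 p [ 0.4904 -0.2489  0.1084] q [-0.71  1.1   0.97  2.24  0.39  0.3  -0.55] F [ 0.   0.5 -1. ] w 0.0623
[[-0.115  0.082  0.99 ]
 [-0.809  0.571 -0.141]
 [-0.577 -0.817  0.001]]
cup axis [-0.001 -0.002  1.   ] mid [ 0.4916 -0.2342  0.1197]
side [422.9 279.6] [415.9 293.5]
scene [422.9 206.9] [419.  227.9]
```

View pics/side_9.png

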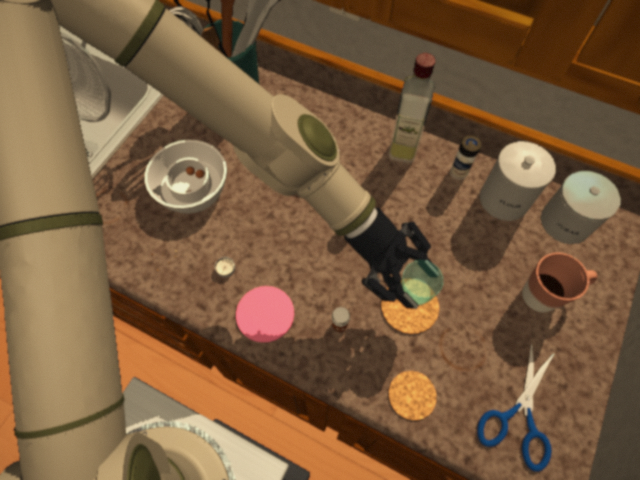

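View pics/wrist_9.png

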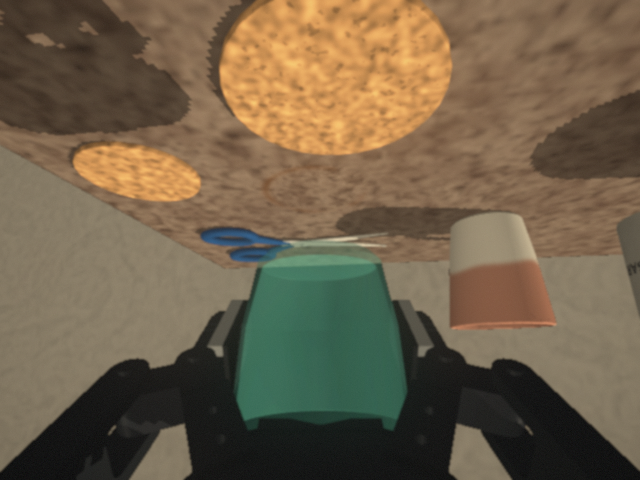

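View pics/scene_9.png

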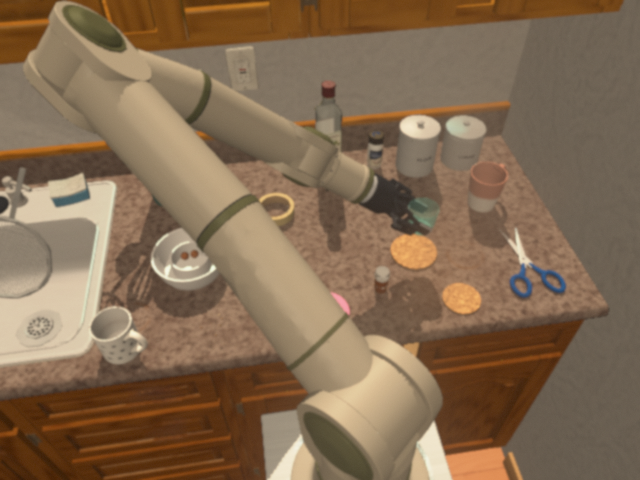

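Emit:
drive_tool(slide=[[0.007,0.01,0],[0.007,0.01,0],[0.007,0.01,0],[0.007,0.01,0],[0.007,0.01,0],[0.007,0.01,0],[0,0,0]], delta_rot=[[0,0,0],[0,0,0],[0,0,0],[0,0,0],[0,0,0],[0,0,0],[0,0,0]])

```text
time_s: 22.52
eef_pos: [0.4897, -0.2475, 0.0344]
eef_rot: [-0.652, 1.502, -0.856]
wrist_force: [-0.2, -0.6, -1.5]
grip_width: 0.0626
```

```bash
python3 c.py 10; python3 -c "
import cv2
cv2.imwrite('pics/s10.png',cv2.resize(cv2.imread('pics/side_10.png')[240:350,350:480],None,fx=5,fy=5,interpolation=2))"
```

```text
t 22.52 p [ 0.4897 -0.2475  0.0344] q [-0.69  1.24  0.9   2.23  0.34  0.21 -0.62] F [-0.2 -0.6 -1.5] w 0.0626
[[-0.114  0.08   0.99 ]
 [-0.811  0.568 -0.14 ]
 [-0.574 -0.819  0.   ]]
cup axis [-0.002 -0.     1.   ] mid [ 0.492  -0.2323  0.0466]
side [414.2 294.3] [408.2 306.4]
scene [417.8 230.1] [414.3 249.4]
```

View pics/s10.png

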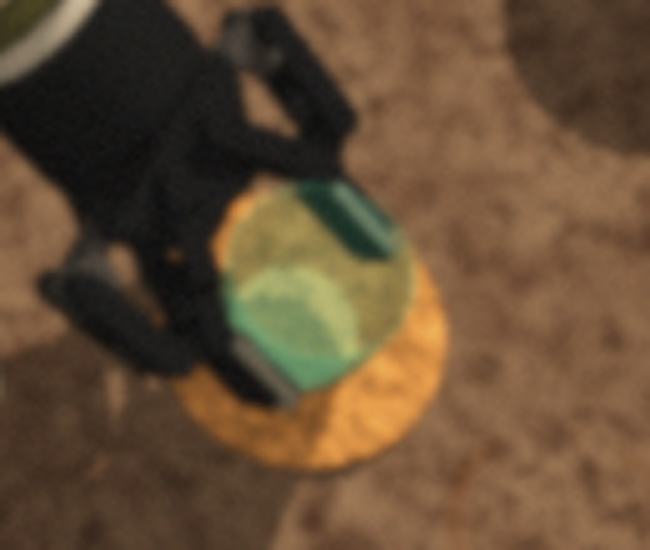

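View pics/wrist_10.png

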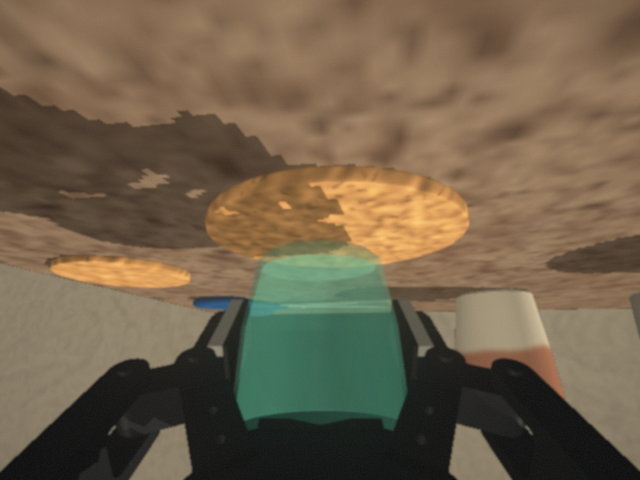

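Emit:
drive_tool(slide=[[0.001,0.001,0],[0.001,0.001,0],[0.001,0.001,0],[0.001,0.001,0],[0,0,0]], delta_rot=[[0,0,0],[0,0,0],[0,0,0],[0,0,0],[0,0,0]])

```text
time_s: 23.3
eef_pos: [0.4897, -0.2485, 0.0296]
eef_rot: [-0.651, 1.501, -0.856]
wrist_force: [0.1, 0.1, -1.1]
grip_width: 0.0625
```

Emit:
drive_tool(slide=[[0.001,0.001,0],[0,0,0]], delta_rot=[[0,0,0],[0,0,0]])

```text
time_s: 23.55
eef_pos: [0.4897, -0.2487, 0.0283]
eef_rot: [-0.651, 1.501, -0.856]
wrist_force: [0.9, -0.2, -1.5]
grip_width: 0.0621
```

Emit:
drive_tool(slide=[[0,0.001,0],[0,0,0]], delta_rot=[[0,0,0],[0,0,0]])

```text
time_s: 23.8
eef_pos: [0.4897, -0.2484, 0.0281]
eef_rot: [-0.651, 1.5, -0.857]
wrist_force: [-0.1, -0.6, 2.7]
grip_width: 0.0624
```

Fz has gone to +2.7 N, so the foot is on the coaster. Opening.

Emit:
drive_tool(slide=[[0,0,0],[0,0,0],[0,0,0],[0,0,0],[0,0,0],[0,0,0]], delta_rot=[[0,0,0],[0,0,0],[0,0,0],[0,0,0],[0,0,0],[0,0,0]], gripper=1)

```text
time_s: 24.55
eef_pos: [0.4898, -0.2481, 0.0275]
eef_rot: [-0.651, 1.501, -0.856]
wrist_force: [0.4, 0.1, -0.2]
grip_width: 0.0855
```

```bash
python3 c.py 11; python3 -c "
import cv2
cv2.imwrite('pics/s11.png',cv2.resize(cv2.imread('pics/side_11.png')[240:350,350:480],None,fx=5,fy=5,interpolation=2))"
```

```text
t 24.55 p [ 0.4898 -0.2481  0.0275] q [-0.68  1.25  0.9   2.23  0.34  0.2  -0.63] F [ 0.4  0.1 -0.2] w 0.0855
[[-0.114  0.082  0.99 ]
 [-0.811  0.569 -0.14 ]
 [-0.574 -0.819  0.002]]
cup axis [-0.002 -0.001  1.   ] mid [ 0.492  -0.2327  0.0384]
side [413.7 296. ] [407.8 307.9]
scene [417.5 232.5] [414.  251.6]
```

View pics/s11.png

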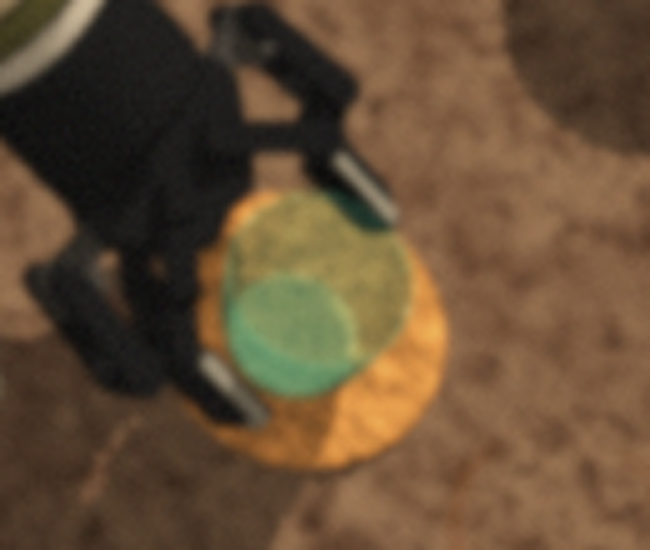

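View pics/wrist_11.png

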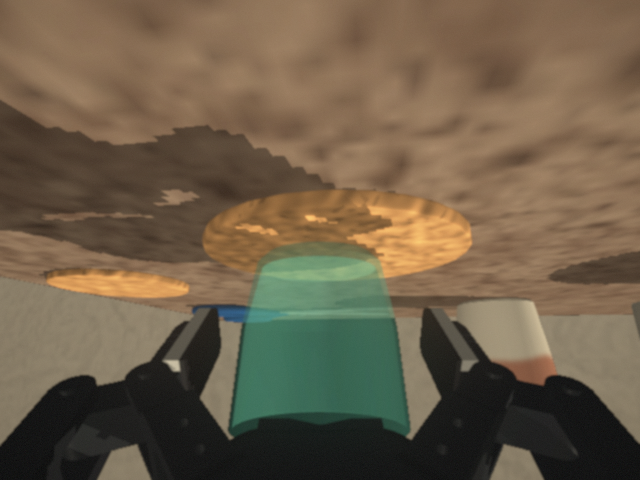

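Emit:
drive_tool(slide=[[-0.01,0,0],[-0.02,0,0],[-0.02,0,0],[-0.025,0,0],[-0.025,0,0],[-0.025,0,0],[-0.025,0,0],[0,0,0],[0,0,0]], delta_rot=[[0,0,0],[0,0,0],[0,0,0],[0,0,0],[0,0,0],[0,0,0],[0,0,0],[0,0,0],[0,0,0]])

```text
time_s: 25.82
eef_pos: [0.5065, -0.1266, 0.1137]
eef_rot: [-0.651, 1.501, -0.856]
wrist_force: [0.2, -0.5, -0.7]
grip_width: 0.0854
```

```bash
python3 c.py 12
```

```text
t 25.82 p [ 0.5065 -0.1266  0.1137] q [-0.88  1.05  0.89  2.16  0.3   0.55 -0.6 ] F [ 0.2 -0.5 -0.7] w 0.0854
[[-0.114  0.082  0.99 ]
 [-0.811  0.569 -0.14 ]
 [-0.575 -0.818  0.002]]
cup axis [-0.001 -0.     1.   ] mid [ 0.5085 -0.1119  0.1244]
side [359.7 239.4] [357.  255.5]
scene [366.1 206.3] [364.5 227.4]
```

View pics/side_12.png

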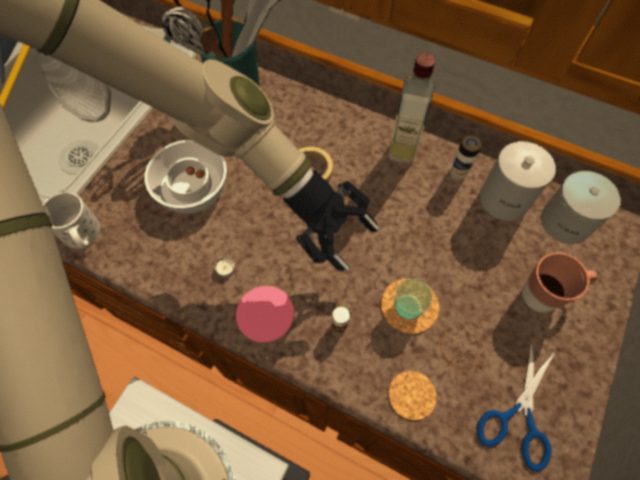

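View pics/scene_12.png

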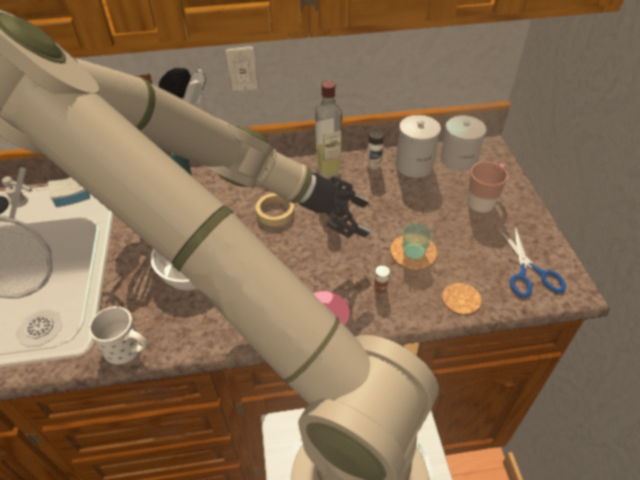

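View pics/wrist_12.png

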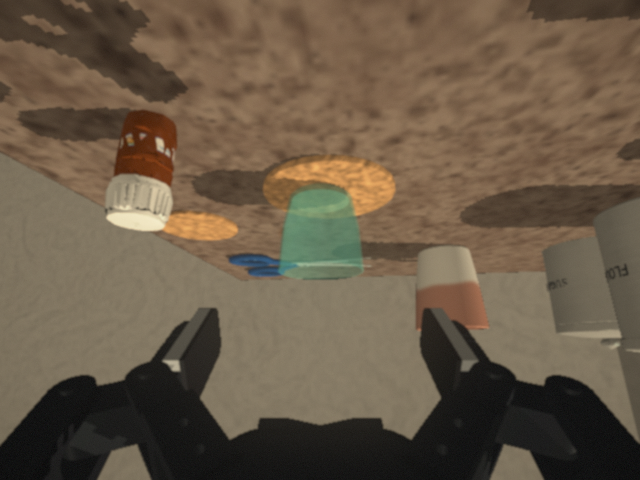

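The tumbler stands upright and empty on the large cork coaster, with cork showing all round its foot (side view (410,305)). The dish is at its old pixels, the bystanders have not moved, and the gripper is clear. Handing in.

```bash
python3 -c "
from station import bot
print(bot.job_done(), bot.get_obs()['time_s'])"
```

```text
the job is handed in; nothing more can be done
the job is handed in; nothing more can be done
```

The three hazelnuts are in the middle well and the empty tumbler stands upright on the large cork coaster. I handed the job in at about 26 s of the 54 s allowed.

I gripped the tumbler from its left side with 26–30 N, tipped it to 105° over the well and set it back upright. I lowered it until the wrist felt contact, then let go and backed the gripper clear.

**Last checks:**
- **Nuts:** after the pour, the wrist camera showed all three in the well, none in the moat, and an empty tumbler. The fixed cameras clearly show only two. The third is hidden by the near wall, with just a sliver visible in the side view, and I did not take another wrist view of the well before handing in.
- **Tumbler:** it is about 6 mm off the coaster's centre, so its whole foot is on the cork with roughly 23 mm to spare.
- **Other things:** the dish and the other items looked unmoved, and wrist forces stayed under about 10 N wherever I read them.

One thing did not work at first. The forward grasp I tried was out of the arm's reach, so I switched to the side approach. Nothing was touched in that attempt.

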